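# Load the conditioning cell and switch it on over its heat shield

## Robot

A 6-joint arm with a two-finger parallel gripper is mounted at the origin on the work surface. World frame = base frame: x ahead of the robot, y to its left, z up, the work surface at z = 0. Lengths are in mm, angles in rad, forces in N, time in s.
With the tool pointing down it reaches from about 325 to 1000 mm from the base axis. Payload 5.1 kg.
Tool frame: the origin (TCP) lies midway between the tips of the shut fingers; the grasp point (between the pads) lies 19 mm behind it; x points along the fingers, y is the direction in which the jaws open and shut, and the axes are right-handed (so a half turn about x gives the same grasp; the last joint's range is limited). The gripper opens to 85 mm and grips with 20 to 120 N. Pads are 22 mm wide; open, the fingers measure 114 mm over their backs; the gripper's body (76 mm by 85 mm) begins 54 mm behind the grasp point. The pads swing forward as they close: fully open they stand 13 mm farther back than shut.
Start: joints at [-0.083, 0.124, 1.65, -0, 1.367, -0.083], TCP at [649.988, -0.028, 191.522] pointing down, gripper open.
Joint ranges: [-2.61, 2.61], [-1.02, 2.33], [0.03, 2.71], [-1.35, 4.49], [0.32, 2.68], [-2.91, 2.91]. Speed limits (rad/s): [2.57, 2.57, 3.14, 3.14, 3.14, 3.14].

## Interface

Orientations are given as a unit quaternion [x, y, z, w].
In Python, from cell import bot gives the robot as it stands.
- The arm moves only by the tool jog_arm, never from a script. Its argument "deltas" is a list that holds one entry, the list of rows, each a list of 7 numbers: the shift along the tool's x, y, z in mm, then the turn, a rotation vector about the tool's x, y, z in degrees, then the opening, from 0 (shut) to 1 (fully open). A call has 1 to 8 rows; each row is the pose to reach, as a shift and turn from the pose commanded when the call began, along the tool's axes at that moment; what a row does not reach only later rows make up. A row lasts 1/10 s, in which the tool goes at most 50 mm and 8.59 degrees, less where a joint would pass 70% of its speed; a pose out of reach is approached as far as the arm can. A call with a gripper value outside its range is refused whole. The fingers move at their own pace and stop on an object; the grip force is fixed at half the most. Time passes only in rows, so rows that repeat a pose let the fingers close. It gives the time, the measured TCP pose, the force and the opening at its end, in the units of the state.
- bot.state(): the state, without advancing time (a new reading comes with each control period).
- bot.snapshot(name): name is "scene" or "side" or "wrist"; returns a dict with "frame" (400x640x3 uint8, red, green, blue), "fx", "fy", "cx", "cy" (pixels), "R" (3x3) and "t" (3): a world point X has camera coordinates R X + t. Camera axes: x right, y down, z forward; pixel columns grow to the right and rows downward; lengths in mm; the calibration is good to about 2 mm. A picture is of the moment at which its call begins. There is no depth.
- bot.sign_off(): hands the job in, once; it reports no verdict.
The state is a dict: "clock": time; "joint_pos": joint angles; "qd": joint speeds; "effort": joint torques, N m; "tcp_pos": TCP position; "ee_rot": TCP orientation; "wrist_force": force on the tool from outside, world axes, zero at the start; "torque": the same for the moment, N m; "width": opening from 0.0 (shut) to 1.0 (fully open).
Only numpy, scipy, OpenCV 4.12 (cv2) and the standard library are available. Lean on these libraries where they do the work, as an engineer would, in place of code of your own. Each camera call takes 0.05 s, during which the arm holds its last target. There are 200 camera calls.

## Task

Slide the clear guard of the white conditioning cell fully open, lay every plastic test bar from the bench flat on the chamber floor (side by side, not on one another), and slide the guard fully shut again. Only then lift the orange-handled hook off its stand, reach over the heat shield with it and pull the red isolator lever all the way towards the shield; your gripper and arm must never touch that lever. Finally lay the hook back in its stand's forks as it was, leg hanging down at the far end, and leave everything else on the bench where it is.

Things in the scene. Friction and masses are not known exactly. Their poses are not given: they have to be found in the camera images.
- cell: White conditioning cell, fixed. Origin at table level under the centre of its open-topped chamber; z up. Chamber inside: 190 mm along the cell's x, 115 mm along its y, floor 45 mm and rim 85 mm above the table, walls 8 mm. A deck of the same height (85 mm) extends the cell on its +y side, from y = 65 to y = 200 mm; the guard slides onto it. The whole cell is 206 mm along x.
- guard (a joint): Guard: clear plate 194 x 130 x 6 mm covering the chamber, top face 95 mm above the table, sliding along the cell's +y. 0 m = fully shut, 0.13 m = fully open (end stops); about 2 N of friction, stays where left.
- guard_grip (a point): Point in the guard's blue grip block, 113 mm above the table. The block stands on the plate, 60 mm along the cell's x, 16 mm along its y, from 95 to 123 mm above the table; the point is at the middle of it in x and y and moves with the guard (at the cell's x = 0, y = 30 mm + guard value).
- isolator_box: Grey isolator box, fixed, 170 (x) x 150 (y) x 30 mm with a black switch block up to 50 mm. Origin at table level under its centre, z up, its -x side towards the robot. The heat shield, a 4 mm aluminium wall with a yellow top edge, stands at its x = -75 mm over the full 150 mm width, its top edge 140 mm above the table; two side wings of the same height at y = +-73 mm run from x = -75 to x = +25 mm. Open at the top and the far side.
- isolator (a joint): Isolator lever, turning about a line along the box's y at the box's x = -10 mm, z = 45 mm. 0 rad = off, leaning 0.45 rad to the box's +x (away from the shield); 0.9 rad = on, leaning 0.45 rad to -x (towards the shield). End stops at both; friction of about 0.05 N m (about 1 N at the tip), stays where left.
- isolator_tip (a point): Tip of the red isolator lever, 60 mm from its pivot. The red paddle is 36 mm wide (along the box's y), 12 mm thick and covers the last 30 mm below the tip.
- hook: Hook, about 180 g (may differ by some 20 %). Origin at the centre of its orange handle: 110 mm along its x, 20 mm along its y, 24 mm along its z. From the handle a steel rod of 8 mm diameter runs along +x to x = 190 mm and there bends straight down (-z) as a 90 mm leg. Its centre of mass lies about 25 mm ahead (+x) of the origin.
- hook_tip (a point): Lower end of the hook's leg, at (190, 0, -94) mm in the hook's frame.
- hook_stand: Dark steel stand of the hook, fixed. Origin at table level, z up; base 150 (x) x 70 (y) x 12 mm. Two forked posts, 12 mm thick in x, at its x = -42 and +42 mm carry the handle's underside 120 mm above the table; the fork's slot is 28 to 30 mm wide at the bottom and flares upward, prongs up to about 143 mm above the table.
- hook_rest (a point): Where the origin of the hook lies when it rests in the stand's forks: 132 mm above the table, hook x along the stand's x (leg towards the stand's +x).
- bar1: White plastic test bar, may be absent: flat dumbbell 75 mm long (its x), 8 mm thick, 30 g; end tabs 20 mm long and 16 mm wide (its y), neck between them 35 mm long and 10 mm wide. Origin at the centre of its underside, z up; starts lying on a 3 mm black mat.
- bar2: Yellow plastic test bar, may be absent: flat dumbbell 75 mm long (its x), 8 mm thick, 30 g; end tabs 20 mm long and 16 mm wide (its y), neck between them 35 mm long and 10 mm wide. Origin at the centre of its underside, z up; starts lying on a 3 mm black mat.
- bar3: Green plastic test bar, may be absent: flat dumbbell 75 mm long (its x), 8 mm thick, 30 g; end tabs 20 mm long and 16 mm wide (its y), neck between them 35 mm long and 10 mm wide. Origin at the centre of its underside, z up; starts lying on a 3 mm black mat.
- bar4: Blue plastic test bar, may be absent: flat dumbbell 75 mm long (its x), 8 mm thick, 30 g; end tabs 20 mm long and 16 mm wide (its y), neck between them 35 mm long and 10 mm wide. Origin at the centre of its underside, z up; starts lying on a 3 mm black mat.

How it is judged:
By the outcome, as a careful person would: the job done as asked, in the order asked, and still so for the second after the job is handed in, with the robot touching nothing.
Of bar1, bar2, bar3, bar4 only 2 to 4 are there at a start; the rules pass over those that are not, and their reading is None.
At some moment in a run one of bar1, bar2, bar3, bar4 may be knocked a few centimetres aside while the robot is not near it.
It also fails if it takes over 210 s, if anything falls off the work surface, if the arm or the gripper's body presses on something with over 40 N, if the wrist force passes 120 N, or if a joint passes its speed limit or range.

## Working session

There is one attempt and no reset: what is moved stays moved. The work goes in short steps, Python scripts to look and compute and a tool call to move; the robot and the scene stay as the last step left them, time stands still between calls to the robot, and variables do not carry over. Pictures are saved under pics/ and viewed, about 12 in all and at most 16, crops included, and the job is handed in when it is done.

Besides the shell and the picture viewer there is one more tool, called after ">>>" as name(argument=value, ...), one argument or row to a line, values as JSON. jog_arm: Moves the arm, as the interface text tells. Its arguments: {"type":"object","properties":{"deltas":{"type":"array"}},"required":["deltas"]}

```bash
ls; mkdir -p pics
python3 - <<'E'
from cell import bot
import cv2
s=bot.state(); print(s)
for n in ("scene","side"):
    d=bot.snapshot(n); cv2.imwrite(f"pics/{n}0.png",d["frame"][:,:,::-1]); print(n,d["fx"],d["fy"],d["cx"],d["cy"],d["R"],d["t"])
E
```

```text
pics
{'clock': 0.0, 'joint_pos': array([-8.25919729e-02,  1.24501590e-01,  1.65166561e+00,  2.83812260e-06,
        1.36748623e+00, -8.25703405e-02]), 'qd': array([ 0.00114126,  0.00036633, -0.00224859,  0.00049787, -0.00075548,
        0.00053669]), 'effort': array([ 3.96925461e-04, -4.23608243e+01, -3.65454090e+01,  2.94756808e-05,
        6.89593100e-03,  2.82237529e-06]), 'tcp_pos': array([6.49314830e+02, 3.37480934e-02, 1.90260327e+02]), 'ee_rot': array([ 0.49953509,  0.50055075, -0.50047548,  0.49943761]), 'wrist_force': array([ 0.30015761,  0.31216844, -0.08172345]), 'torque': array([0.02741199, 0.04806162, 0.00769311]), 'width': 0.9992566910203285}
scene 455.7388934920277 455.7388934920277 320.4394394742517 198.41644623770642 [[ 0.63251785  0.77448348 -0.00982342]
 [ 0.56516839 -0.47016913 -0.67788324]
 [-0.52962804  0.42322137 -0.73510395]] [-272.75098636 -280.47637196 1307.29744614]
side 490.4356365366321 490.4356365366321 325.3804932667762 191.33832923524884 [[ 0.70148331 -0.71247857 -0.01718902]
 [-0.46571675 -0.44000616 -0.76779065]
 [ 0.53947111  0.54659754 -0.64047018]] [-425.85133261  289.89163876  773.30908029]
```

View pics/scene0.png

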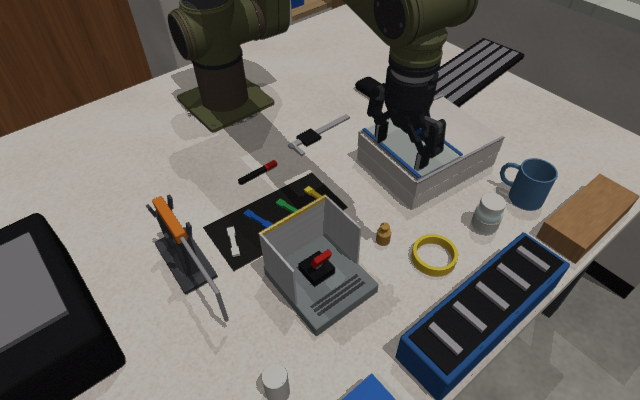

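View pics/side0.png

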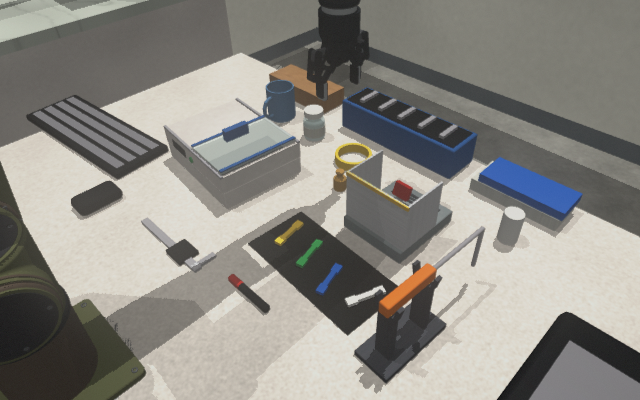

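Both pictures show four bars on the mat (side view: yellow 289,232; green 310,252; blue 329,277; white 365,296), the cell at 230,140, the isolator at 395,205 and the hook at 430,290. I'll enlarge to measure.

```bash
cat > h.py <<'E'
from cell import bot
import numpy as np, cv2, sys
from scipy.spatial.transform import Rotation as Ro
def crop(src,x0,y0,w,h,k,out):
    im=cv2.imread(src)[y0:y0+h,x0:x0+w]; im=cv2.resize(im,None,fx=k,fy=k,interpolation=cv2.INTER_CUBIC)
    for x in range(-(-x0//20)*20,x0+w,20):
        cv2.line(im,((x-x0)*k,0),((x-x0)*k,6),(0,0,255),1); cv2.putText(im,str(x),((x-x0)*k-9,16),0,.32,(0,0,255),1)
    for y in range(-(-y0//20)*20,y0+h,20):
        cv2.line(im,(0,(y-y0)*k),(6,(y-y0)*k),(0,0,255),1); cv2.putText(im,str(y),(8,(y-y0)*k+4),0,.32,(0,0,255),1)
    cv2.imwrite(out,im)
class Cam:
    def __init__(s,d): s.f,s.cx,s.cy,s.R,s.t=d["fx"],d["cx"],d["cy"],np.array(d["R"]),np.array(d["t"])
    def ray(s,u,v): return -s.R.T@s.t, s.R.T@np.array([(u-s.cx)/s.f,(v-s.cy)/s.f,1])
    def atz(s,u,v,z):
        o,r=s.ray(u,v); return o+r*(z-o[2])/r[2]
    def proj(s,X):
        c=s.R@np.asarray(X,float)+s.t; return s.f*c[:2]/c[2]+[s.cx,s.cy]
E
python3 - <<'E'
from h import *
crop("pics/side0.png",240,200,260,185,3,"pics/s1.png")
crop("pics/side0.png",150,80,200,130,4,"pics/s2.png")
crop("pics/scene0.png",140,160,260,180,3,"pics/s3.png")
E
```

```text
(no output)
```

View pics/s1.png

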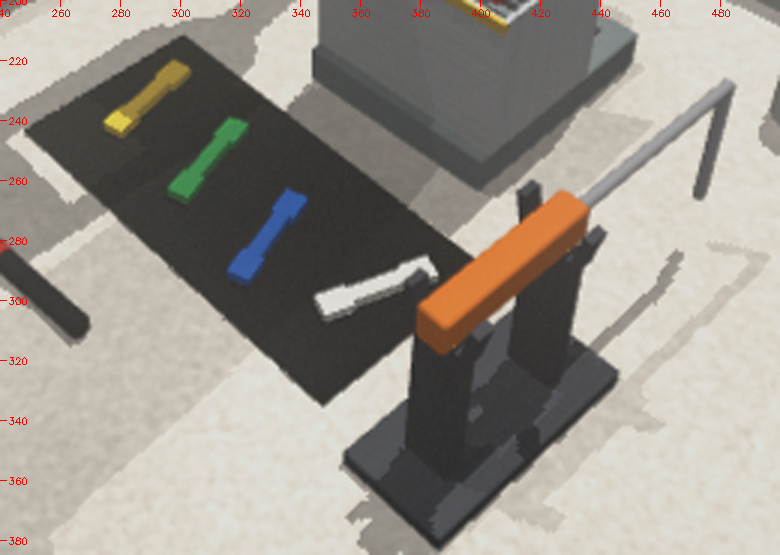

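View pics/s2.png

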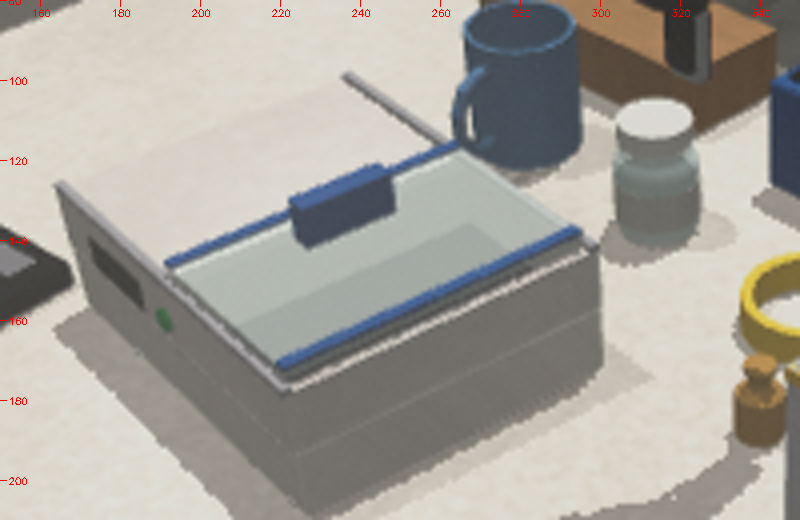

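View pics/s3.png

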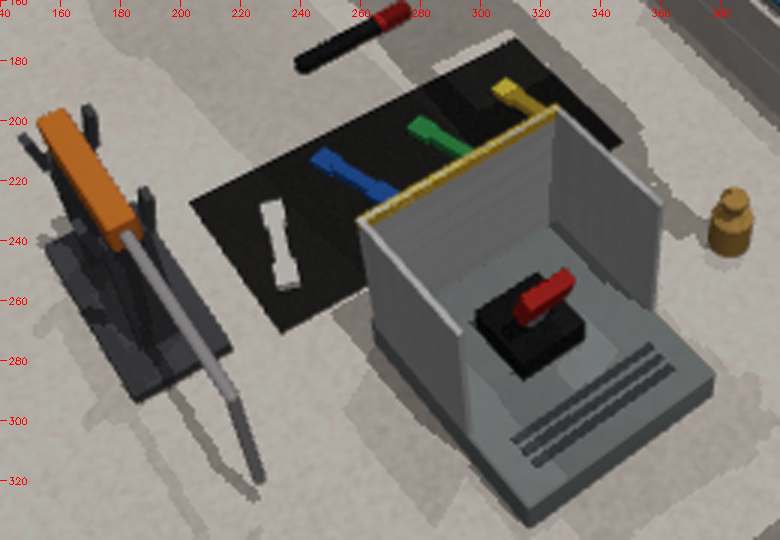

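The crops show the bar ends, stand, hook, isolator and cell corners clearly, so I'll fit poses from these readings.

```bash
cat > fit.py <<'E'
from h import *
from scipy.optimize import least_squares
S=Cam(bot.snapshot("side")); C=Cam(bot.snapshot("scene"))
s1=lambda X,Y:(S,240+X/3,200+Y/3)
s2=lambda X,Y:(S,150+X/4,80+Y/4)
s3=lambda X,Y:(C,140+X/3,160+Y/3)
def tr(p,m):
    c,s=np.cos(p[2]),np.sin(p[2]); return np.array([p[0]+c*m[0]-s*m[1],p[1]+s*m[0]+c*m[1],m[2]])
def fit(name,obs,g):
    f=lambda p:np.concatenate([o[0].proj(tr(p,m))-o[1:] for o,m in obs])
    best=min((least_squares(f,[g[0],g[1],a],x_scale=[10,10,.1],loss="soft_l1") for a in np.arange(-3,3.2,.5)),key=lambda r:r.cost)
    print(name,best.x.round(3),"res",f(best.x).reshape(-1,2).round(1).tolist()); return best.x
if __name__=="__main__":
    for n,a,b in (("yel",(182,65),(112,126)),("grn",(239,122),(176,194)),("blu",(297,194),(238,274)),("wht",(433,264),(318,306))):
        A=S.atz(*s1(*a)[1:],11);B=S.atz(*s1(*b)[1:],11);d=A-B
        print(n,((A+B)/2).round(1),"len",np.linalg.norm(d).round(1),"yaw",np.arctan2(d[1],d[0]).round(3))
    A=C.atz(*s3(273,200)[1:],11);B=C.atz(*s3(289,286)[1:],11);print("wht scene",((A+B)/2).round(1),np.linalg.norm(A-B))
    fit("stand",[(s1(729,84),(190,0,132)),(s1(699,198),(190,0,38)),(s3(232,398),(190,0,132)),(s3(260,483),(190,0,38)),
      (s1(617,372),(75,-35,12)),(s1(344,455),(-75,35,12)),(s3(46,246),(-75,-35,12)) ,(s3(231,347),(75,35,12)),
      (s1(565,190),(55,10,144)),(s1(588,208),(55,-10,144))],(600,-200))
    fit("iso",[(s1(316,46),(-85,75,30)),(s1(482,165),(-85,-75,30)),(s1(635,36),(85,-75,30)),(s3(557,107),(-77,75,140)),(s3(360,222),(-77,-75,140)),
      (s3(661,206),(25,75,140)),(s3(464,333),(25,-75,140)),(s3(713,375),(85,75,30)),(s3(530,515),(85,-75,30))],(700,0))
    fit("cell",[(s2(280,364),(-97,-65,95)),(s2(579,232),(97,-65,95)),(s2(168,263),(-97,65,95)),(s2(459,143),(97,65,95))],(650,250))
    p=fit("cellblk",[(s2(289,200),(-30,38,123)),(s2(380,164),(30,38,123)),(s2(395,211),(30,22,95)),(s2(310,248),(-30,22,95))],(650,250))
E
python3 fit.py
```

```text
yel [464.4 -37.8  11. ] len 72.8 yaw 0.126
grn [ 452.9 -108.7   11. ] len 73.8 yaw 0.218
blu [ 434.4 -180.8   11. ] len 72.5 yaw 0.25
wht [ 450.2 -254.4   11. ] len 76.0 yaw -0.387
wht scene [ 454.7 -253.1   11. ] 77.93371566473634
stand [ 4.26944e+02 -3.53845e+02 -5.50000e-02] res [[-0.2, 0.1], [-0.0, -0.3], [-0.7, -0.6], [-0.5, -0.7], [2.0, -0.7], [-0.2, -1.3], [-2.4, -0.4], [-0.7, -1.9], [-0.4, -2.0], [2.5, -0.7]]
iso [ 6.45462e+02 -1.75985e+02 -2.50000e-02] res [[-1.1, -0.3], [0.9, -1.7], [2.6, -1.7], [0.0, -0.7], [-1.5, -0.3], [1.1, -0.6], [-2.5, 1.4], [1.6, -0.3], [-1.0, -1.0]]
cell [ 5.34226e+02  1.82410e+02 -1.20000e-01] res [[0.1, 0.8], [1.2, 0.2], [-0.7, -1.2], [-0.3, -0.5]]
cellblk [532.893 179.675  -6.368] res [[-0.4, -0.5], [-0.4, -1.1], [1.2, 0.4], [0.0, 1.0]]
```

```bash
cat > plan.py <<'E'
# prints tool-frame deltas for successive targets x,y,z,jaw_deg (tool down), the first from the measured pose
from h import *
s=bot.state(); R=Ro.from_quat(s["ee_rot"]); p=np.array(s["tcp_pos"])
y=R.as_matrix()[:,1]; print("t",round(s["clock"],2),"p",p.round(1),"jaw",np.degrees(np.arctan2(y[1],y[0])).round(1),"xax",R.as_matrix()[:,0].round(3),"F",np.round(s["wrist_force"],1),"w",round(s["width"],3))
def down(a):
    a=np.radians(a); c,sn=np.cos(a),np.sin(a); return Ro.from_matrix(np.array([[0,c,sn],[0,sn,-c],[-1,0,0]]))
for w in sys.argv[1:]:
    v=np.array([float(k) for k in w.split(",")]); R2=down(v[3])
    print(w,"->",R.inv().apply(v[:3]-p).round(1),np.degrees((R.inv()*R2).as_rotvec()).round(1)); p,R=v[:3],R2
E
python3 plan.py 536,211,170,84
```

```text
t 0.2 p [649.5  -0.  190.7] jaw -0.0 xax [-0.001  0.    -1.   ] F [0.8 0.2 0.6] w 1.0
536,211,170,84 -> [  20.9 -113.5 -211. ] [-84.   -0.1   0.1]
```

>>> jog_arm(
  deltas=[
    [[3,-15,-30,-8.5,0,0,1],[6,-30,-60,-17,0,0,1],[9,-45,-90,-25.5,0,0,1],[12,-62,-120,-34,0,0,1],[15,-80,-150,-42.5,0,0,1],[18,-97,-180,-51,0,0,1],[21,-113,-211,-59.5,0,0,1],[21,-113,-211,-68,0,0,1]],
  ],
)

```text
clock: 1.0
tcp_pos: [534.7, 213.9, 169.7]
ee_rot: [0.131, 0.695, -0.131, 0.694]
wrist_force: [-0.2, -1.1, 0.1]
width: 0.997
```

>>> jog_arm(
  deltas=[
    [[0,0,0,-8,0,0,1],[0,0,0,-16,0,0,1],[0,0,0,-16,0,0,1],[0,0,0,-16,0,0,1]],
  ],
)

```text
clock: 1.4
tcp_pos: [536.9, 210.9, 170.4]
ee_rot: [0.038, 0.706, -0.038, 0.706]
wrist_force: [0.0, 0.4, 0.4]
width: 0.999
```

```bash
python3 plan.py 536,211,99,84
python3 - <<'E'
from h import *
d=bot.snapshot("wrist"); cv2.imwrite("pics/w1.png",d["frame"][:,:,::-1]); c=Cam(d)
def tr(p,m):
    a,s=np.cos(p[2]),np.sin(p[2]); return [p[0]+a*m[0]-s*m[1],p[1]+s*m[0]+a*m[1],m[2]]
p=(533.5,181,-.11)
for m in ((-30,38,123),(30,38,123),(-30,22,123),(30,22,123)): print(c.proj(tr(p,m)).round(0))
E
```

```text
t 1.4 p [536.9 210.9 170.4] jaw 83.8 xax [-0. -0. -1.] F [0.  0.4 0.4] w 0.999
536,211,99,84 -> [71.4 -0.  -0.9] [-0.2 -0.   0. ]
[338. 160.]
[337. 244.]
[313. 160.]
[314. 244.]
```

View pics/w1.png

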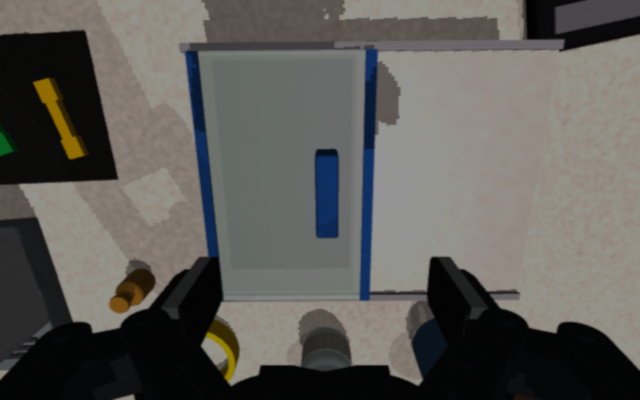

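The wrist view shows the grip block at columns 315–338, rows 150–238, centred between the fingers across the jaws. Plate corners are at (187,50), (377,48) and (369,299), and the yellow bar's ends are at (46,80) and (77,157). I'll close on the block and cross-check the cell fit.

Run:
```python
import fit
from fit import *
W=Cam(bot.snapshot("wrist")); w=lambda u,v:(W,u,v)
fit.fit("wr",[(w(187,50),(-97,-65,95)),(w(377,48),(-97,65,95)),(w(369,299),(97,65,95)),(w(339,150),(-30,38,123)),(w(315,150),(-30,22,123)),(w(338,238),(30,38,123)),(w(316,238),(30,22,123))],(533,181))
fit.fit("both",[(w(187,50),(-97,-65,95)),(w(377,48),(-97,65,95)),(w(369,299),(97,65,95)),(w(339,150),(-30,38,123)),(w(315,150),(-30,22,123)),(w(338,238),(30,38,123)),(w(316,238),(30,22,123)),
(s2(280,364),(-97,-65,95)),(s2(579,232),(97,-65,95)),(s2(168,263),(-97,65,95)),(s2(459,143),(97,65,95))],(533,181))
A=W.atz(46,80,11);B=W.atz(77,157,11);print("yel",(A+B)/2,A-B)
```

```text
Traceback (most recent call last):
AttributeError: 'function' object has no attribute 'fit'
```

>>> jog_arm(
  deltas=[
    [[30,0,0,0,0,0,1],[60,0,0,0,0,0,1],[70,0,0,0,0,0,1],[70,0,0,0,0,0,1],[70,0,0,0,0,0,0],[70,0,0,0,0,0,0],[70,0,0,0,0,0,0],[70,0,0,0,0,0,0]],
  ],
)

```text
clock: 2.4
tcp_pos: [537.7, 211.2, 101.7]
ee_rot: [0.037, 0.705, -0.037, 0.707]
wrist_force: [0.3, -0.1, -0.6]
width: 0.329
```

>>> jog_arm(
  deltas=[
    [[0,0,0,0,0,0,0],[0,0,0,0,0,0,0],[0,0,0,0,0,0,0],[0,0,0,0,0,0,0],[0,0,0,0,0,0,0],[0,0,0,0,0,0,0]],
  ],
)

```text
clock: 3.0
tcp_pos: [537.0, 211.0, 100.5]
ee_rot: [0.037, 0.706, -0.037, 0.706]
wrist_force: [-0.1, -0.3, 0.2]
width: 0.002
```

The width reads shut, with no block between the pads. I'll look before doing anything else.

Run:
```python
from h import *
d=bot.snapshot("wrist"); d2=bot.snapshot("side")
im=np.hstack([d["frame"][100:,120:520],d2["frame"][50:350,130:530]])[:,:,::-1]
cv2.imwrite("pics/w2.png",im)
c=Cam(d2);print(c.proj(bot.state()["tcp_pos"]))
```

```text
[236.79804484 134.0243207 ]
```

View pics/w2.png

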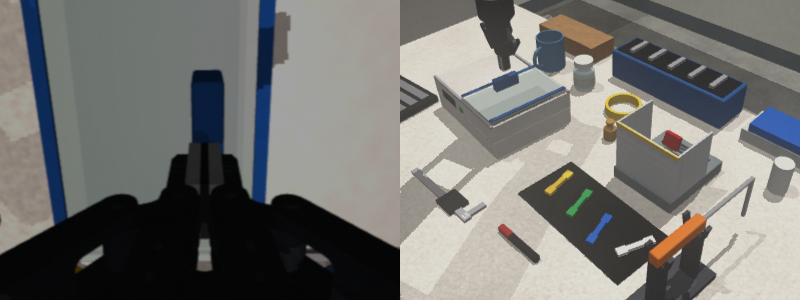

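Run:
```python
from h import *
d=bot.snapshot("wrist"); d2=bot.snapshot("side"); d3=bot.snapshot("scene"); p=bot.state()["tcp_pos"]
ims=[]
for n,q in (("wrist",d),("side",d2),("scene",d3)):
    cv2.imwrite(f"pics/{n}b.png",q["frame"][:,:,::-1]); c=Cam(q); print(n,c.proj(p),c.proj(p+[0,0,20]),"cam",-c.R.T@c.t, c.R[2])
crop("pics/sideb.png",180,70,100,100,4,"pics/a.png");crop("pics/sceneb.png",370,80,100,100,4,"pics/b.png")
cv2.imwrite("pics/w3.png",np.hstack([cv2.imread("pics/a.png"),cv2.imread("pics/b.png")]))
```

```text
wrist [325.88822589 230.36356857] [326.09259684 245.74685692] cam [462.01238478 217.80400839 282.13096969] [ 0.28842934 -0.03014028 -0.95702669]
side [236.78881526 134.01343917] [235.60511386 126.50720626] cam [  16.5570843  -598.5446831   710.53752797] [ 0.53947111  0.54659754 -0.64047018]
scene [421.09329923 135.0645318 ] [422.45153189 128.11828183] cam [1023.41762814 -473.90641145  768.1899375 ] [-0.52962804  0.42322137 -0.73510395]
```

View pics/w3.png

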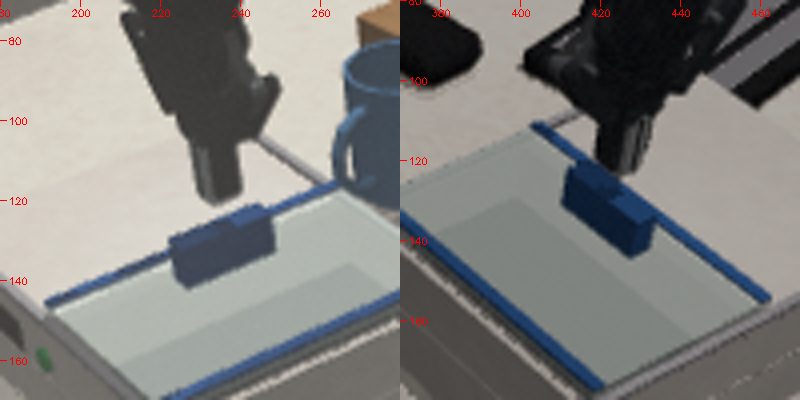

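Run:
```python
from h import *
S=Cam(bot.snapshot("side"));C=Cam(bot.snapshot("scene"));W=Cam(bot.snapshot("wrist"))
def tri(*o):
    A=[];b=[]
    for c,u,v in o:
        q,r=c.ray(u,v); r/=np.linalg.norm(r); P=np.eye(3)-np.outer(r,r); A.append(P); b.append(P@q)
    X=np.linalg.lstsq(np.vstack(A),np.concatenate(b),rcond=None)[0]; return X.round(1),[np.linalg.norm(a@X-k).round(1) for a,k in zip(A,b)]
print("tip",tri((S,235,120),(C,424,123)), tri((S,235,120),(C,424,123),(W,325,245)))
# block top corners: right-front and left-front at top edge
print("blk R",tri((S,150+395/4+.5,80+175/4),(C,370+252/4,80+213/4)))
print("blk top far L",tri((S,150+289/4,80+200/4),(C,370+168/4,80+165/4)))
print(bot.state()["tcp_pos"],bot.state()["wrist_force"])
for z in(190,204):
  for x in (607,692): print(S.proj([x,0,z]).round(),C.proj([x,0,z]).round())
```

```text
tip (array([538.4, 211.2, 136.3]), [np.float64(0.5), np.float64(0.5)]) (array([535.6, 211.7, 134.4]), [np.float64(3.6), np.float64(1.9), np.float64(5.0)])
blk R (array([568.3, 206.5, 121. ]), [np.float64(5.7), np.float64(5.7)])
blk top far L (array([504.4, 213.3, 122.7]), [np.float64(2.9), np.float64(2.9)])
[536.99827078 210.97077103 100.51609905] [-0.31330363  0.01225145 -0.37363423]
[324. 122.] [379. 163.]
[352. 106.] [413. 188.]
[324. 116.] [380. 157.]
[352. 100.] [414. 182.]
```

The two cameras agree on the shut fingertips at about (538, 211, 136). The reported TCP z is 100.5, so the real tips sit about 36 mm above it, and the start picture shows the same offset. I'll treat tip z as TCP z + 36 and confirm it by closing on the block.

>>> jog_arm(
  deltas=[
    [[0,0,0,0,0,0,1],[0,0,0,0,0,0,1],[0,0,0,0,0,0,1],[0,0,0,0,0,0,1],[0,0,0,0,0,0,1],[0,0,0,0,0,0,1],[10,0,0,0,0,0,1],[20,0,0,0,0,0,1]],
  ],
)

```text
clock: 4.2
tcp_pos: [537.1, 211.0, 80.0]
ee_rot: [0.037, 0.706, -0.037, 0.706]
wrist_force: [0.7, -0.1, -0.4]
width: 1.002
```

>>> jog_arm(
  deltas=[
    [[6,0,0,0,0,0,1],[12,0,0,0,0,0,1],[12,0,0,0,0,0,0],[12,0,0,0,0,0,0],[12,0,0,0,0,0,0],[12,0,0,0,0,0,0],[12,0,0,0,0,0,0],[12,0,0,0,0,0,0]],
  ],
)

```text
clock: 5.0
tcp_pos: [537.4, 211.2, 69.3]
ee_rot: [0.037, 0.706, -0.037, 0.706]
wrist_force: [-1.1, 0.6, 2.0]
width: 0.171
```

>>> jog_arm(
  deltas=[
    [[0,0,0,0,0,0,0],[0,0,0,0,0,0,0],[0,0,0,0,0,0,0]],
  ],
)

```text
clock: 5.3
tcp_pos: [537.4, 211.2, 69.3]
ee_rot: [0.037, 0.706, -0.037, 0.706]
wrist_force: [-0.8, 0.6, 5.0]
width: 0.168
```

>>> jog_arm(
  deltas=[
    [[-2,10,0,0,0,0,0],[-2,30,0,0,0,0,0],[-2,50,0,0,0,0,0],[-2,70,0,0,0,0,0],[-2,90,0,0,0,0,0],[-2,110,0,0,0,0,0],[-2,125,0,0,0,0,0],[-2,131,0,0,0,0,0]],
  ],
)

```text
clock: 6.1
tcp_pos: [549.6, 336.2, 69.3]
ee_rot: [0.03, 0.708, -0.042, 0.705]
wrist_force: [-1.6, -34.8, 6.0]
width: 0.164
```

>>> jog_arm(
  deltas=[
    [[0,0,0,0,0,0,0],[0,1,0,0,0,0,0],[0,1,0,0,0,0,0]],
  ],
)

```text
clock: 6.4
tcp_pos: [549.5, 336.2, 69.3]
ee_rot: [0.032, 0.708, -0.042, 0.704]
wrist_force: [-1.4, -22.7, 1.7]
width: 0.172
```

>>> jog_arm(
  deltas=[
    [[0,-2,0,0,0,0,0.5],[0,-2,0,0,0,0,0.5],[0,-2,0,0,0,0,0.5],[0,-2,0,0,0,0,0.5],[-20,-2,0,0,0,0,0.5],[-60,-2,0,0,0,0,0.5],[-100,-2,0,0,0,0,0.5],[-120,-2,0,0,0,0,0.5]],
  ],
)

```text
clock: 7.2
tcp_pos: [552.1, 341.9, 195.9]
ee_rot: [0.038, 0.704, -0.035, 0.708]
wrist_force: [0.8, 0.1, 0.5]
width: 0.498
```

```bash
python3 plan.py 455,-110,190,94
```

```text
t 7.2 p [552.1 341.9 195.9] jaw 84.0 xax [ 0.006  0.004 -1.   ] F [0.8 0.1 0.5] w 0.498
455,-110,190,94 -> [   3.6 -459.6  -49.6] [-10.    0.3  -0.2]
```

>>> jog_arm(
  deltas=[
    [[0,-40,-5,-2,0,0,0.5],[0,-85,-10,-4,0,0,0.5],[0,-135,-15,-6,0,0,0.5],[0,-185,-20,-8,0,0,0.5],[0,-235,-25,-10,0,0,0.5],[0,-285,-30,-10,0,0,0.5],[0,-335,-40,-10,0,0,0.5],[0,-385,-45,-10,0,0,0.5]],
  ],
)

```text
clock: 8.0
tcp_pos: [465.5, -36.8, 191.3]
ee_rot: [-0.025, 0.706, 0.025, 0.707]
wrist_force: [0.6, -1.0, 0.1]
width: 0.497
```

```bash
python3 plan.py 455,-110,190,94
```

```text
t 8.0 p [465.5 -36.8 191.3] jaw 94.1 xax [ 0.002  0.    -1.   ] F [ 0.6 -1.   0.1] w 0.497
455,-110,190,94 -> [  1.2 -72.3 -15.6] [ 0.1  0.1 -0. ]
```

>>> jog_arm(
  deltas=[
    [[0,-36,-8,0,0,0,0.5],[0,-72,-16,0,0,0,0.5],[0,-72,-16,0,0,0,0.5],[0,-72,-16,0,0,0,0.5]],
  ],
)

```text
clock: 8.4
tcp_pos: [455.3, -108.7, 190.9]
ee_rot: [-0.024, 0.706, 0.024, 0.707]
wrist_force: [1.2, 0.1, -0.3]
width: 0.505
```

Run:
```python
from h import *
d=bot.snapshot("wrist"); cv2.imwrite("pics/w4r.png",d["frame"][:,:,::-1]); np.savez("w4.npz",**{k:d[k] for k in("fx","fy","cx","cy","R","t")})
d2=bot.snapshot("side"); cv2.imwrite("pics/sd4.png",d2["frame"][:,:,::-1])
print(bot.state()["tcp_pos"])
im=cv2.imread("pics/w4r.png"); cv2.imwrite("pics/w4.png",cv2.resize(im,(800,500),interpolation=cv2.INTER_CUBIC))
```

```text
[ 455.40994816 -107.69264542  190.7028612 ]
```

View pics/w4.png

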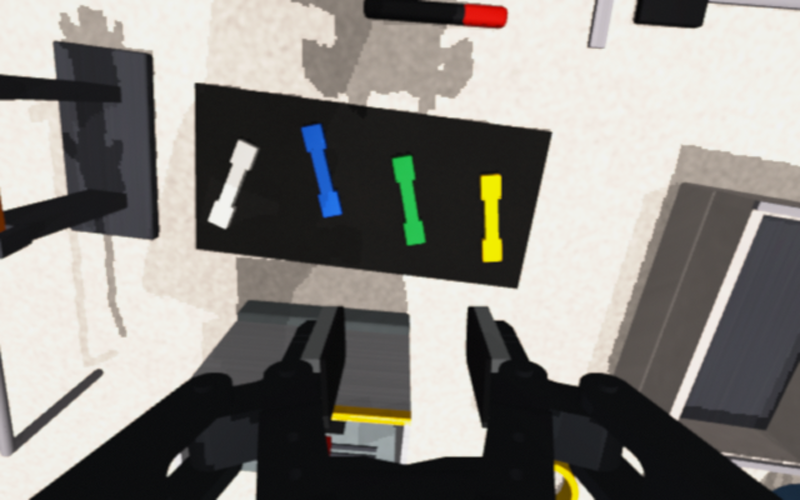

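The wrist view shows all four bars on the mat (800-px frame): white (233,184), blue (321,170), green (408,200), yellow (491,218). The guard is off the chamber. Next I'll segment the bars.

```bash
cat > bars.py <<'E'
from h import *
# bars on the dark mat in a frame: colour mask -> minAreaRect -> pose at the top face
def bars(img,c,roi):
    x0,y0,x1,y1=roi; h=cv2.cvtColor(img[y0:y1,x0:x1],cv2.COLOR_BGR2HSV); H,Sx,V=cv2.split(h); out={}
    for n,m in dict(wht=(Sx<70)&(V>120),blu=(H>100)&(H<125)&(Sx>120)&(V>60),grn=(H>45)&(H<85)&(Sx>100)&(V>50),yel=(H>18)&(H<35)&(Sx>120)&(V>80)).items():
        cs=[k for k in cv2.findContours(m.astype(np.uint8),cv2.RETR_EXTERNAL,cv2.CHAIN_APPROX_NONE)[0] if 150<cv2.contourArea(k)<2500]
        for k in cs:
            P=np.array([c.atz(u+x0,v+y0,10.)[:2] for u,v in k[:,0]],np.float32); (cx,cy),(w,l),a=cv2.minAreaRect(P)
            if w>l: w,l,a=l,w,a-90
            a=(a+180)%180-90   # long axis
            if 60<l<95: out[n]=(round(cx,1),round(cy,1),round(a,1)); print(n,out[n],"size",round(l,1),round(w,1))
    return out
if __name__=="__main__":
    d=np.load("w4.npz"); bars(cv2.imread("pics/w4r.png"),Cam(d),(160,85,430,225))
    bars(cv2.imread("pics/sd4.png"),Cam(bot.snapshot("side")),(245,205,400,335))
E
python3 bars.py; python3 plan.py 464,-38,100,97
```

```text
wht (481.1, -2.5, 8.9) size 70.7 15.4
wht (448.7, -253.3, -22.4) size 75.5 17.0
blu (432.6, -179.2, 14.6) size 76.3 18.3
grn (452.3, -106.5, 13.4) size 76.7 18.3
yel (462.7, -36.3, 7.6) size 76.5 17.7
wht (403.3, -302.2, -3.6) size 65.8 27.5
wht (451.2, -253.2, -22.5) size 74.8 16.2
blu (433.0, -179.7, 14.8) size 78.3 16.6
grn (454.5, -106.0, 13.3) size 74.9 15.8
yel (464.6, -35.7, 11.0) size 77.6 20.4
t 8.55 p [ 455.4 -107.5  190.6] jaw 94.1 xax [ 0.  0. -1.] F [-0.1  0.1  0.7] w 0.499
464,-38,100,97 -> [90.6 68.7 13.5] [-2.9  0.  -0. ]
```

```bash
python3 plan.py 453,-106,60,103.4 453,-106,-18,103.4
```

```text
t 8.55 p [ 455.4 -107.5  190.6] jaw 94.1 xax [ 0.  0. -1.] F [-0.1  0.1  0.7] w 0.499
453,-106,60,103.4 -> [130.6   1.6  -2.3] [-9.3  0.  -0. ]
453,-106,-18,103.4 -> [78.  0.  0.] [0. 0. 0.]
```

>>> jog_arm(
  deltas=[
    [[40,1,-2,-5,0,0,0.5],[90,1,-2,-9,0,0,0.5],[130,1,-2,-9,0,0,0.5],[160,1,-2,-9,0,0,0.5],[185,1,-2,-9,0,0,0.5],[200,1,-2,-9,0,0,0.5],[208,1,-2,-9,0,0,0.5],[208,1,-2,-9,0,0,0.5]],
  ],
)

```text
clock: 9.35
tcp_pos: [452.4, -106.6, -18.5]
ee_rot: [-0.08, 0.703, 0.081, 0.702]
wrist_force: [0.4, -0.2, 0.0]
width: 0.499
```

```bash
python3 plan.py 453,-106,-28,103.4
python3 - <<'E'
from h import *
d2=bot.snapshot("side"); cv2.imwrite("pics/sd5.png",d2["frame"][:,:,::-1]); print(Cam(d2).proj(bot.state()["tcp_pos"]))
d3=bot.snapshot("scene"); cv2.imwrite("pics/sc5.png",d3["frame"][:,:,::-1]); print(Cam(d3).proj(bot.state()["tcp_pos"]))
crop("pics/sd5.png",265,180,100,100,4,"pics/a.png");crop("pics/sc5.png",230,120,100,100,4,"pics/b.png")
cv2.imwrite("pics/w5.png",np.hstack([cv2.imread("pics/a.png"),cv2.imread("pics/b.png")]))
E
```

```text
t 9.35 p [ 452.4 -106.6  -18.5] jaw 103.1 xax [-0.002  0.001 -1.   ] F [ 0.4 -0.2  0. ] w 0.499
453,-106,-28,103.4 -> [9.5 0.5 0.7] [-0.3 -0.1 -0.1]
[309.59081423 261.72795196]
[290.11948017 215.12935894]
```

View pics/w5.png

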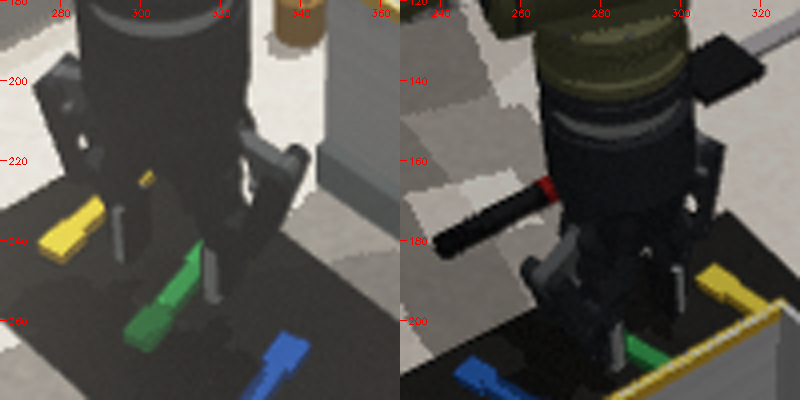

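Fingers straddle the green bar's neck, with tips at side (296,246) and (318,255), about 10 mm above the table. I'll lower a little and close.

>>> jog_arm(
  deltas=[
    [[3,0,1,0,0,0,0.5],[6,0,1,0,0,0,0.5],[8,0,1,0,0,0,0.5],[8,0,1,0,0,0,0.5]],
  ],
)

```text
clock: 9.85
tcp_pos: [453.8, -107.6, -25.6]
ee_rot: [-0.08, 0.703, 0.08, 0.702]
wrist_force: [-0.4, -0.1, -0.6]
width: 0.502
```

>>> jog_arm(
  deltas=[
    [[0,0,0,0,0,0,0],[0,0,0,0,0,0,0],[0,0,0,0,0,0,0],[0,0,0,0,0,0,0],[0,0,0,0,0,0,0],[0,0,0,0,0,0,0],[0,0,0,0,0,0,0]],
  ],
)

```text
clock: 10.55
tcp_pos: [454.0, -107.6, -25.5]
ee_rot: [-0.08, 0.703, 0.08, 0.703]
wrist_force: [0.0, 0.1, -0.6]
width: 0.0
```

>>> jog_arm(
  deltas=[
    [[1,0,0,0,0,0,0],[2,0,0,0,0,0,0],[3,0,0,0,0,0,0],[3,0,0,0,0,0,0]],
  ],
)

```text
clock: 10.95
tcp_pos: [453.9, -107.6, -28.6]
ee_rot: [-0.08, 0.703, 0.08, 0.702]
wrist_force: [0.1, 0.2, 0.2]
width: -0.002
```

```bash
python3 plan.py
```

```text
t 10.95 p [ 453.9 -107.6  -28.6] jaw 103.0 xax [-0.  0. -1.] F [0.1 0.2 0.2] w -0.002
```

>>> jog_arm(
  deltas=[
    [[1,0,0,0,0,0,0],[2,0,0,0,0,0,0],[3,0,0,0,0,0,0],[3,0,0,0,0,0,0]],
  ],
)

```text
clock: 11.35
tcp_pos: [454.0, -107.6, -28.9]
ee_rot: [-0.08, 0.703, 0.081, 0.702]
wrist_force: [-9.8, 3.1, 22.5]
width: -0.0
```

```bash
python3 plan.py
```

```text
t 11.35 p [ 454.  -107.6  -28.9] jaw 103.0 xax [-0.003  0.001 -1.   ] F [-9.8  3.1 22.5] w -0.0
```

Contact with the bar top (z = 11) came at TCP z −28.8, so the real tip offset is about 40 mm. I'll back off, open, and grip at TCP −34.

>>> jog_arm(
  deltas=[
    [[-12,0,0,0,0,0,0],[-18,0,0,0,0,0,0.45],[-18,0,0,0,0,0,0.45],[-18,0,0,0,0,0,0.45],[-18,0,0,0,0,0,0.45],[-18,0,0,0,0,0,0.45],[-10,0,0,0,0,0,0.45],[-3,0,0,0,0,0,0.45]],
  ],
)

```text
clock: 12.15
tcp_pos: [453.8, -107.6, -29.3]
ee_rot: [-0.08, 0.703, 0.08, 0.702]
wrist_force: [-0.2, 0.4, -0.6]
width: 0.447
```

```bash
python3 plan.py 453.5,-106.5,-34,103.4
```

```text
t 12.15 p [ 453.8 -107.6  -29.3] jaw 103.0 xax [-0.  0. -1.] F [-0.2  0.4 -0.6] w 0.447
453.5,-106.5,-34,103.4 -> [ 4.7  1.1 -0.1] [-0.4 -0.  -0. ]
```

>>> jog_arm(
  deltas=[
    [[2,1,0,0,0,0,0.45],[5,1,0,0,0,0,0.45],[5,1,0,0,0,0,0],[5,1,0,0,0,0,0],[5,1,0,0,0,0,0],[5,1,0,0,0,0,0],[5,1,0,0,0,0,0],[5,1,0,0,0,0,0]],
  ],
)

```text
clock: 12.95
tcp_pos: [454.0, -106.7, -33.3]
ee_rot: [-0.08, 0.702, 0.08, 0.703]
wrist_force: [-0.6, 0.4, 0.9]
width: 0.082
```

>>> jog_arm(
  deltas=[
    [[0,0,0,0,0,0,0],[0,0,0,0,0,0,0],[-15,0,0,0,0,0,0],[-40,0,0,0,0,0,0],[-80,0,0,0,0,0,0],[-120,0,0,0,0,0,0],[-150,0,0,0,0,0,0],[-150,0,0,0,0,0,0]],
  ],
)

```text
clock: 13.75
tcp_pos: [457.2, -107.8, 122.0]
ee_rot: [-0.082, 0.699, 0.079, 0.706]
wrist_force: [-0.5, -0.2, 0.4]
width: 0.088
```

```bash
python3 plan.py
python3 - <<'E'
c,s=__import__("math").cos(-.11),__import__("math").sin(-.11)
for x in(-45,45):
  for y in(-22,22): print(x,y,round(533+c*x-s*y,1),round(178.5+s*x+c*y,1))
E
```

```text
t 13.75 p [ 457.2 -107.8  122. ] jaw 103.0 xax [ 0.009 -0.003 -1.   ] F [-0.5 -0.2  0.4] w 0.088
-45 -22 485.9 161.6
-45 22 490.7 205.3
45 -22 575.3 151.7
45 22 580.1 195.4
```

```bash
python3 - <<'E'
from fit import *
st=bot.state(); d=bot.snapshot("wrist"); W=Cam(d)
Rt=Ro.from_quat(st["ee_rot"]).as_matrix(); p=np.array(st["tcp_pos"])
Rct=W.R@Rt; tct=W.R@p+W.t   # tool->cam
R0=Ro.from_quat([.0378,.706,-.0378,.706]).as_matrix(); p0=np.array([536.9,210.9,170.4])
W.R=Rct@R0.T; W.t=tct-W.R@p0
w=lambda u,v:(W,u,v)
o=[(w(187,50),(-97,-65,95)),(w(377,48),(-97,65,95)),(w(369,299),(97,65,95)),(w(339,150),(-30,38,123)),(w(315,150),(-30,22,123)),(w(338,238),(30,38,123)),(w(316,238),(30,22,123))]
fit("wr",o,(533,181)); fit("both",o+[(s2(280,364),(-97,-65,95)),(s2(579,232),(97,-65,95)),(s2(168,263),(-97,65,95)),(s2(459,143),(97,65,95))],(533,181))
E
python3 plan.py 485,161,122,84 485,161,30,84
```

```text
wr [ 5.29301e+02  1.83055e+02 -1.00000e-01] res [[-1.4, -1.1], [0.9, -0.5], [0.2, -0.9], [0.0, 3.4], [-0.4, 3.6], [0.6, -0.1], [-0.1, 0.0]]
both [ 5.29513e+02  1.82996e+02 -9.90000e-02] res [[-1.5, -0.7], [0.7, -0.2], [0.2, -0.7], [-0.0, 3.7], [-0.5, 3.9], [0.5, 0.2], [-0.2, 0.3], [-0.9, 1.9], [-0.5, 0.4], [-2.7, 0.2], [-2.9, 0.0]]
t 13.9 p [ 453.  -106.4  115.5] jaw 103.0 xax [-0.001  0.001 -1.   ] F [-0.5  0.  -1. ] w 0.087
485,161,122,84 -> [ -6.4 253.3  91.3] [19.  -0.1 -0. ]
485,161,30,84 -> [92.  0. -0.] [0. 0. 0.]
```

```bash
python3 plan.py 484.5,164.6,115,84.3
```

```text
t 13.9 p [ 453.  -106.4  115.5] jaw 103.0 xax [-0.001  0.001 -1.   ] F [-0.5  0.  -1. ] w 0.087
484.5,164.6,115,84.3 -> [  0.6 257.   91.6] [18.7 -0.1 -0. ]
```

>>> jog_arm(
  deltas=[
    [[0,30,10,4,0,0,0],[0,70,25,8,0,0,0],[0,110,40,12,0,0,0],[0,150,55,16,0,0,0],[0,190,70,19,0,0,0],[0,230,82,19,0,0,0],[0,256,92,19,0,0,0],[0,256,92,19,0,0,0]],
  ],
)

```text
clock: 14.7
tcp_pos: [484.3, 165.9, 114.0]
ee_rot: [0.035, 0.708, -0.036, 0.705]
wrist_force: [0.2, -0.6, -1.1]
width: 0.083
```

```bash
python3 plan.py 484.5,164.6,10,84.3
```

```text
t 14.7 p [484.3 165.9 114. ] jaw 84.2 xax [-0.004 -0.    -1.   ] F [ 0.2 -0.6 -1.1] w 0.083
484.5,164.6,10,84.3 -> [104.   -1.2   0.7] [-0.1 -0.2  0. ]
```

>>> jog_arm(
  deltas=[
    [[25,-1,0,0,0,0,0],[50,-1,0,0,0,0,0],[75,-1,0,0,0,0,0],[90,-1,0,0,0,0,0],[96,-1,0,0,0,0,0],[100,-1,0,0,0,0,0],[104,-1,0,0,0,0,0],[104,-1,0,0,0,0,0]],
  ],
)

```text
clock: 15.5
tcp_pos: [486.2, 162.5, 12.9]
ee_rot: [0.037, 0.706, -0.037, 0.706]
wrist_force: [0.2, 0.8, -0.5]
width: 0.088
```

```bash
python3 plan.py
```

```text
t 15.5 p [486.2 162.5  12.9] jaw 84.0 xax [ 0.001  0.    -1.   ] F [ 0.2  0.8 -0.5] w 0.088
```

>>> jog_arm(
  deltas=[
    [[2,0,0,0,0,0,0],[3,0,0,0,0,0,0],[3,0,0,0,0,0,0.3],[3,0,0,0,0,0,0.3],[3,0,0,0,0,0,0.3],[-20,0,0,0,0,0,0.3],[-60,0,0,0,0,0,0.3],[-105,0,0,0,0,0,0.45]],
  ],
)

```text
clock: 16.3
tcp_pos: [484.3, 162.2, 117.2]
ee_rot: [0.037, 0.707, -0.037, 0.705]
wrist_force: [0.7, 1.2, 0.4]
width: 0.438
```

```bash
python3 - <<'E'
from h import *
d=bot.snapshot("wrist"); cv2.imwrite("pics/w6r.png",d["frame"][:,:,::-1])
from bars import bars
d2=bot.snapshot("side"); im=np.ascontiguousarray(d2["frame"][:,:,::-1]); bars(im,Cam(d2),(245,205,400,335))
cv2.imwrite("pics/w6.png",cv2.resize(cv2.imread("pics/w6r.png"),(800,500),interpolation=cv2.INTER_CUBIC))
E
python3 plan.py 463.5,-36,110,98 463.5,-36,-33.5,98
```

```text
wht (403.3, -302.2, -3.6) size 65.8 27.5
wht (450.8, -253.0, -22.5) size 75.8 16.2
blu (434.8, -179.1, 14.8) size 74.6 16.4
yel (464.2, -36.7, 8.9) size 78.5 20.5
t 16.4 p [490.7 163.6 125.5] jaw 84.0 xax [ 0.013  0.003 -1.   ] F [0.3 0.4 0.2] w 0.45
463.5,-36,110,98 -> [  14.5 -201.5   -6.4] [-14.    0.8  -0.2]
463.5,-36,-33.5,98 -> [143.5   0.    0. ] [0. 0. 0.]
```

View pics/w6.png

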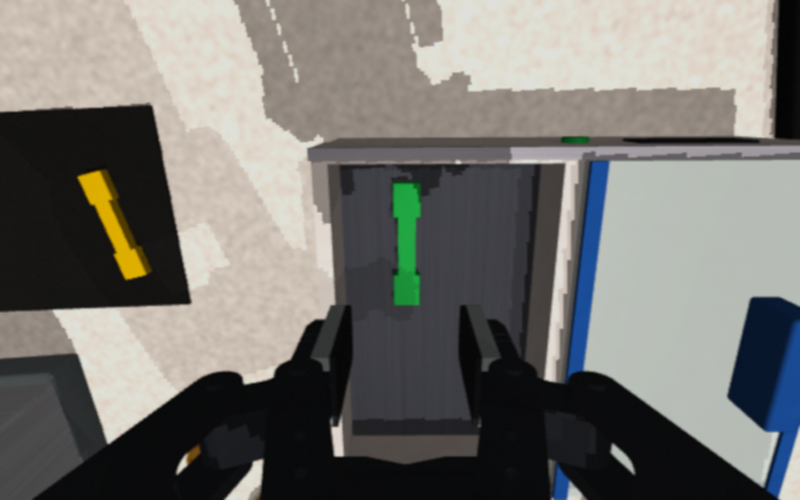

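The picture shows the green bar flat in the chamber at (406,243), about 12 mm from the −x wall and aligned with the walls. Yellow is next.

>>> jog_arm(
  deltas=[
    [[0,-30,0,-5,0,0,0.45],[0,-70,0,-10,0,0,0.45],[0,-110,0,-14,0,0,0.45],[0,-150,0,-14,0,0,0.45],[10,-180,0,-14,0,0,0.45],[40,-200,0,-14,0,0,0.45],[70,-200,0,-14,0,0,0.45],[70,-200,0,-14,0,0,0.45]],
  ],
)

```text
clock: 17.2
tcp_pos: [460.8, -36.3, 43.1]
ee_rot: [-0.048, 0.708, 0.05, 0.702]
wrist_force: [-0.5, 0.2, 0.1]
width: 0.453
```

>>> jog_arm(
  deltas=[
    [[0,0,0,0,0,0,0.45],[0,0,0,0,0,0,0.45]],
  ],
)

```text
clock: 17.4
tcp_pos: [466.2, -36.3, 49.3]
ee_rot: [-0.05, 0.704, 0.049, 0.706]
wrist_force: [0.0, -1.1, -0.7]
width: 0.449
```

```bash
python3 plan.py 463.5,-36.4,-33.5,98
```

```text
t 17.4 p [466.2 -36.3  49.3] jaw 98.0 xax [ 0.003 -0.    -1.   ] F [ 0.  -1.1 -0.7] w 0.449
463.5,-36.4,-33.5,98 -> [82.7  0.3 -2.9] [0.  0.2 0.1]
```

>>> jog_arm(
  deltas=[
    [[25,0,-2,0,0,0,0.45],[50,0,-2,0,0,0,0.45],[68,0,-2,0,0,0,0.45],[76,0,-2,0,0,0,0.45],[80,0,-2,0,0,0,0.45],[83,0,-2,0,0,0,0.45],[83,0,-2,0,0,0,0.45],[83,0,-2,0,0,0,0.45]],
  ],
)

```text
clock: 18.2
tcp_pos: [463.7, -36.8, -34.6]
ee_rot: [-0.05, 0.705, 0.049, 0.706]
wrist_force: [0.1, -0.8, -0.2]
width: 0.455
```

```bash
python3 plan.py 463.5,-36.4,-33.5,98
```

```text
t 18.2 p [463.7 -36.8 -34.6] jaw 98.0 xax [ 0.002 -0.    -1.   ] F [ 0.1 -0.8 -0.2] w 0.455
463.5,-36.4,-33.5,98 -> [-1.1  0.4 -0.1] [0.  0.1 0. ]
```

>>> jog_arm(
  deltas=[
    [[-1,0,0,0,0,0,0],[-1,0,0,0,0,0,0],[-1,0,0,0,0,0,0],[-1,0,0,0,0,0,0],[-1,0,0,0,0,0,0],[-1,0,0,0,0,0,0],[-10,0,0,0,0,0,0],[-30,0,0,0,0,0,0]],
  ],
)

```text
clock: 19.0
tcp_pos: [460.8, -36.3, -6.8]
ee_rot: [-0.049, 0.707, 0.05, 0.704]
wrist_force: [0.0, 0.6, -0.0]
width: 0.087
```

>>> jog_arm(
  deltas=[
    [[-30,0,0,0,0,0,0],[-60,0,0,0,0,0,0],[-90,0,0,0,0,0,0],[-115,20,15,4,0,0,0],[-120,55,40,8,0,0,0],[-120,90,65,12,0,0,0],[-120,125,95,13.7,0,0,0],[-120,160,120,13.7,0,0,0]],
  ],
)

```text
clock: 19.8
tcp_pos: [560.2, 140.1, 114.9]
ee_rot: [0.035, 0.706, -0.035, 0.706]
wrist_force: [0.5, -0.1, -0.1]
width: 0.086
```

```bash
python3 plan.py 574.1,155.6,100,84.3
```

```text
t 19.8 p [560.2 140.1 114.9] jaw 84.3 xax [ 0.001  0.    -1.   ] F [ 0.5 -0.1 -0.1] w 0.086
574.1,155.6,100,84.3 -> [15.  16.8 12.2] [-0.  0. -0.]
```

Bar gripped. I'll move above the slot and descend, staying at about TCP 14 to check the pose first.

>>> jog_arm(
  deltas=[
    [[0,17,12,0,0,0,0],[10,17,12,0,0,0,0],[35,17,12,0,0,0,0],[60,17,12,0,0,0,0],[80,17,12,0,0,0,0],[95,17,12,0,0,0,0],[101,17,12,0,0,0,0],[101,17,12,0,0,0,0]],
  ],
)

```text
clock: 20.6
tcp_pos: [572.1, 153.6, 12.6]
ee_rot: [0.035, 0.707, -0.036, 0.706]
wrist_force: [0.3, 1.1, 0.3]
width: 0.09
```

```bash
python3 plan.py 574.1,155.6,8.5,84.3
```

```text
t 20.6 p [572.1 153.6  12.6] jaw 84.3 xax [-0.002 -0.    -1.   ] F [0.3 1.1 0.3] w 0.09
574.1,155.6,8.5,84.3 -> [4.1 2.2 1.8] [-0.  -0.1  0. ]
```

>>> jog_arm(
  deltas=[
    [[2,2,2,0,0,0,0],[4,2,2,0,0,0,0],[4,2,2,0,0,0,0.3],[4,2,2,0,0,0,0.3],[4,2,2,0,0,0,0.3],[-20,2,2,0,0,0,0.3],[-60,2,2,0,0,0,0.3],[-105,2,2,0,0,0,0.45]],
  ],
)

```text
clock: 21.4
tcp_pos: [573.8, 155.7, 118.1]
ee_rot: [0.035, 0.707, -0.035, 0.705]
wrist_force: [0.5, -0.8, 0.0]
width: 0.444
```

>>> jog_arm(
  deltas=[
    [[0,-35,-10,-3,0,0,0.45],[0,-75,-22,-6,0,0,0.45],[0,-120,-36,-9,0,0,0.45],[0,-165,-50,-12,0,0,0.45],[0,-210,-64,-15,0,0,0.45],[0,-255,-78,-18,0,0,0.45],[0,-300,-92,-20.4,0,0,0.45],[0,-335,-102,-20.4,0,0,0.45]],
  ],
)

```text
clock: 22.2
tcp_pos: [439.3, -169.2, 119.0]
ee_rot: [-0.091, 0.701, 0.09, 0.702]
wrist_force: [0.5, -1.1, -1.0]
width: 0.452
```

```bash
python3 - <<'E'
from h import *
from bars import bars
for n,r in(("side",(245,205,400,335)),("wrist",(100,60,540,270))):
    d2=bot.snapshot(n); im=np.ascontiguousarray(d2["frame"][:,:,::-1]); print(n); bars(im,Cam(d2),r); cv2.imwrite(f"pics/z_{n}.png",im)
E
python3 plan.py 433.5,-179.4,50,104.7 433.5,-179.4,-33.5,104.7
```

```text
side
wht (403.3, -302.2, -3.6) size 65.8 27.5
wht (450.0, -254.8, -22.5) size 75.8 20.1
blu (433.0, -179.6, 14.6) size 78.3 16.6
wrist
wht (448.7, -253.4, -22.5) size 75.5 16.5
blu (432.4, -179.9, 14.7) size 75.3 17.4
t 22.3 p [ 439.2 -170.5  119. ] jaw 104.4 xax [ 0.001 -0.001 -1.   ] F [1.1 0.4 0.5] w 0.448
433.5,-179.4,50,104.7 -> [69.  -7.1 -7.8] [-0.3  0.   0.1]
433.5,-179.4,-33.5,104.7 -> [83.5  0.   0. ] [0. 0. 0.]
```

>>> jog_arm(
  deltas=[
    [[25,-7,-8,0,0,0,0.45],[55,-7,-8,0,0,0,0.45],[85,-7,-8,0,0,0,0.45],[110,-7,-8,0,0,0,0.45],[130,-7,-8,0,0,0,0.45],[142,-7,-8,0,0,0,0.45],[146,-7,-8,0,0,0,0.45],[146,-7,-8,0,0,0,0.45]],
  ],
)

```text
clock: 23.1
tcp_pos: [434.7, -175.8, -27.4]
ee_rot: [-0.091, 0.701, 0.091, 0.701]
wrist_force: [-0.7, 0.1, 0.2]
width: 0.456
```

>>> jog_arm(
  deltas=[
    [[2,0,0,0,0,0,0.45],[4,0,0,0,0,0,0.45],[4,0,0,0,0,0,0.45]],
  ],
)

```text
clock: 23.4
tcp_pos: [434.9, -176.3, -30.9]
ee_rot: [-0.091, 0.701, 0.09, 0.702]
wrist_force: [0.2, 0.2, 0.3]
width: 0.451
```

```bash
python3 plan.py 433,-179.7,-33.5,104.7
```

```text
t 23.4 p [ 434.9 -176.3  -30.9] jaw 104.7 xax [ 0.001 -0.001 -1.   ] F [0.2 0.2 0.3] w 0.451
433,-179.7,-33.5,104.7 -> [ 2.6 -2.8 -2.7] [-0.  0.  0.]
```

>>> jog_arm(
  deltas=[
    [[2.6,-3,-3,0,0,0,0.45],[2.6,-3,-3,0,0,0,0.45],[2.6,-3,-3,0,0,0,0],[2.6,-3,-3,0,0,0,0],[2.6,-3,-3,0,0,0,0],[2.6,-3,-3,0,0,0,0],[2.6,-3,-3,0,0,0,0],[2.6,-3,-3,0,0,0,0]],
  ],
)

```text
clock: 24.2
tcp_pos: [432.6, -179.8, -33.8]
ee_rot: [-0.091, 0.701, 0.09, 0.701]
wrist_force: [-0.0, -0.5, 2.1]
width: 0.087
```

>>> jog_arm(
  deltas=[
    [[0,0,0,0,0,0,0],[-15,0,0,0,0,0,0],[-50,0,0,0,0,0,0],[-90,0,0,0,0,0,0],[-130,10,4,2,0,0,0],[-150,40,17,5,0,0,0],[-150,80,34,8,0,0,0],[-150,120,51,11,0,0,0]],
  ],
)

```text
clock: 25.0
tcp_pos: [451.8, -49.7, 116.9]
ee_rot: [-0.022, 0.706, 0.021, 0.708]
wrist_force: [0.5, -0.6, -0.7]
width: 0.089
```

```bash
python3 plan.py 488.9,208.4,115,84.3
```

```text
t 25.0 p [451.8 -49.7 116.9] jaw 93.5 xax [ 0.002 -0.    -1.   ] F [ 0.5 -0.6 -0.7] w 0.089
488.9,208.4,115,84.3 -> [  2.  255.3  52.7] [9.2 0.1 0. ]
```

>>> jog_arm(
  deltas=[
    [[0,45,9,3,0,0,0],[0,90,18,6,0,0,0],[0,135,28,9,0,0,0],[0,180,38,9.2,0,0,0],[0,220,46,9.2,0,0,0],[0,245,52,9.2,0,0,0],[0,255,53,9.2,0,0,0],[0,255,53,9.2,0,0,0]],
  ],
)

```text
clock: 25.8
tcp_pos: [487.1, 207.9, 115.3]
ee_rot: [0.033, 0.707, -0.033, 0.706]
wrist_force: [0.2, 0.0, -0.7]
width: 0.093
```

```bash
python3 plan.py 488.9,208.4,12,84.3
```

```text
t 25.8 p [487.1 207.9 115.3] jaw 84.6 xax [-0.001 -0.    -1.   ] F [ 0.2  0.  -0.7] w 0.093
488.9,208.4,12,84.3 -> [103.3   0.8   1.8] [ 0.3 -0.1  0. ]
```

>>> jog_arm(
  deltas=[
    [[25,1,2,0,0,0,0],[50,1,2,0,0,0,0],[75,1,2,0,0,0,0],[90,1,2,0,0,0,0],[98,1,2,0,0,0,0],[103,1,2,0,0,0,0],[103,1,2,0,0,0,0],[103,1,2,0,0,0,0]],
  ],
)

```text
clock: 26.6
tcp_pos: [490.7, 208.2, 14.0]
ee_rot: [0.034, 0.706, -0.034, 0.707]
wrist_force: [0.7, -0.0, -0.6]
width: 0.091
```

```bash
python3 plan.py 488.9,208.4,8.5,84.3
```

```text
t 26.6 p [490.7 208.2  14. ] jaw 84.5 xax [ 0.002  0.001 -1.   ] F [ 0.7 -0.  -0.6] w 0.091
488.9,208.4,8.5,84.3 -> [ 5.5  0.1 -1.8] [ 0.2  0.1 -0. ]
```

>>> jog_arm(
  deltas=[
    [[3,0,-1,0,0,0,0],[5,0,-1,0,0,0,0],[5,0,-1,0,0,0,0.3],[5,0,-1,0,0,0,0.3],[5,0,-1,0,0,0,0.3],[-20,0,-1,0,0,0,0.3],[-60,0,-1,0,0,0,0.3],[-105,0,-1,0,0,0,0.45]],
  ],
)

```text
clock: 27.4
tcp_pos: [487.5, 207.6, 117.7]
ee_rot: [0.034, 0.707, -0.034, 0.705]
wrist_force: [1.2, -0.1, -0.1]
width: 0.441
```

>>> jog_arm(
  deltas=[
    [[0,-45,0,3,0,0,0.45],[0,-95,0,6,0,0,0.45],[0,-145,0,9,0,0,0.45],[0,-195,0,12,0,0,0.45],[0,-245,0,15,0,0,0.45],[0,-295,3,16.8,0,0,0.45],[0,-345,5,16.8,0,0,0.45],[0,-390,7,16.8,0,0,0.45]],
  ],
)

```text
clock: 28.2
tcp_pos: [458.0, -183.1, 118.4]
ee_rot: [0.137, 0.693, -0.137, 0.694]
wrist_force: [0.9, 0.9, 1.0]
width: 0.451
```

```bash
python3 - <<'E'
from h import *
from bars import bars
for n,r in(("side",(245,205,400,335)),("wrist",(60,60,540,270))):
    d2=bot.snapshot(n); im=np.ascontiguousarray(d2["frame"][:,:,::-1]); print(n); bars(im,Cam(d2),r); cv2.imwrite(f"pics/z_{n}.png",im)
E
python3 plan.py 449.5,-253.5,50,67.5 449.5,-253.5,-33.5,67.5
```

```text
side
wht (403.3, -302.2, -3.6) size 65.8 27.5
wht (450.8, -253.0, -22.5) size 75.8 16.2
wrist
wht (448.6, -253.3, -22.5) size 74.2 16.7
t 28.3 p [ 458.1 -185.4  118.6] jaw 67.3 xax [ 0.001 -0.002 -1.   ] F [ 0.3 -0.1 -0.2] w 0.451
449.5,-253.5,50,67.5 -> [ 68.7 -66.1  18.2] [-0.2  0.1  0.1]
449.5,-253.5,-33.5,67.5 -> [83.5  0.   0. ] [0. 0. 0.]
```

>>> jog_arm(
  deltas=[
    [[10,-35,9,0,0,0,0.45],[25,-64,18,0,0,0,0.45],[55,-64,18,0,0,0,0.45],[85,-64,18,0,0,0,0.45],[115,-64,18,0,0,0,0.45],[138,-64,18,0,0,0,0.45],[146,-64,18,0,0,0,0.45],[146,-64,18,0,0,0,0.45]],
  ],
)

```text
clock: 29.1
tcp_pos: [450.0, -245.7, -29.1]
ee_rot: [0.137, 0.695, -0.136, 0.693]
wrist_force: [0.3, 0.5, 0.3]
width: 0.447
```

>>> jog_arm(
  deltas=[
    [[2,0,0,0,0,0,0.45],[4,0,0,0,0,0,0.45],[4,0,0,0,0,0,0.45]],
  ],
)

```text
clock: 29.4
tcp_pos: [451.5, -247.2, -31.0]
ee_rot: [0.136, 0.693, -0.137, 0.694]
wrist_force: [-0.1, 0.5, -0.1]
width: 0.45
```

```bash
python3 plan.py 449.5,-253.4,-33.5,67.5
```

```text
t 29.4 p [ 451.5 -247.2  -31. ] jaw 67.7 xax [ 0.002 -0.001 -1.   ] F [-0.1  0.5 -0.1] w 0.45
449.5,-253.4,-33.5,67.5 -> [ 2.5 -6.5  0.5] [0.2 0.1 0. ]
```

>>> jog_arm(
  deltas=[
    [[2.5,-6.5,0,0,0,0,0.45],[2.5,-6.5,0,0,0,0,0.45],[2.5,-6.5,0,0,0,0,0],[2.5,-6.5,0,0,0,0,0],[2.5,-6.5,0,0,0,0,0],[2.5,-6.5,0,0,0,0,0],[2.5,-6.5,0,0,0,0,0],[2.5,-6.5,0,0,0,0,0]],
  ],
)

```text
clock: 30.2
tcp_pos: [448.4, -253.0, -34.3]
ee_rot: [0.137, 0.694, -0.137, 0.694]
wrist_force: [-0.7, -0.6, 2.4]
width: 0.086
```

>>> jog_arm(
  deltas=[
    [[0,0,0,0,0,0,0],[-15,0,0,0,0,0,0],[-50,0,0,0,0,0,0],[-90,0,0,0,0,0,0],[-130,15,-2,-2,0,0,0],[-150,45,-5,-5,0,0,0],[-150,90,-10,-8,0,0,0],[-150,135,-15,-11,0,0,0]],
  ],
)

```text
clock: 31.0
tcp_pos: [486.6, -121.4, 117.8]
ee_rot: [0.069, 0.702, -0.07, 0.705]
wrist_force: [2.0, -0.4, -0.4]
width: 0.091
```

```bash
python3 plan.py 578.5,199.4,115,84.3
```

```text
t 31.0 p [ 486.6 -121.4  117.8] jaw 78.7 xax [ 0.003 -0.001 -1.   ] F [ 2.  -0.4 -0.4] w 0.091
578.5,199.4,115,84.3 -> [  2.8 332.5  27.5] [-5.6  0.2  0. ]
```

>>> jog_arm(
  deltas=[
    [[0,45,4,-2,0,0,0],[0,92,8,-4,0,0,0],[0,139,12,-5.6,0,0,0],[0,186,16,-5.6,0,0,0],[0,233,20,-5.6,0,0,0],[0,280,24,-5.6,0,0,0],[0,315,27,-5.6,0,0,0],[0,332,27,-5.6,0,0,0]],
  ],
)

```text
clock: 31.8
tcp_pos: [577.3, 200.9, 116.1]
ee_rot: [0.034, 0.706, -0.034, 0.706]
wrist_force: [0.3, 0.1, -0.8]
width: 0.09
```

>>> jog_arm(
  deltas=[
    [[0,0,0,0,0,0,0],[0,0,0,0,0,0,0],[0,0,0,0,0,0,0]],
  ],
)

```text
clock: 32.1
tcp_pos: [576.8, 196.7, 115.4]
ee_rot: [0.035, 0.706, -0.036, 0.706]
wrist_force: [0.5, -0.2, 0.0]
width: 0.089
```

```bash
python3 plan.py 578.5,199.4,12,84.3
```

```text
t 32.1 p [576.8 196.7 115.4] jaw 84.2 xax [-0. -0. -1.] F [ 0.5 -0.2  0. ] w 0.089
578.5,199.4,12,84.3 -> [103.4   2.9   1.5] [-0.1 -0.   0. ]
```

>>> jog_arm(
  deltas=[
    [[25,3,2,0,0,0,0],[50,3,2,0,0,0,0],[75,3,2,0,0,0,0],[90,3,2,0,0,0,0],[98,3,2,0,0,0,0],[103,3,2,0,0,0,0],[107,3,2,0,0,0,0],[107,3,2,0,0,0,0]],
  ],
)

```text
clock: 32.9
tcp_pos: [579.8, 200.8, 8.9]
ee_rot: [0.035, 0.706, -0.035, 0.706]
wrist_force: [-0.0, -0.4, -0.6]
width: 0.089
```

>>> jog_arm(
  deltas=[
    [[0,0,0,0,0,0,0.3],[0,0,0,0,0,0,0.3],[0,0,0,0,0,0,0.3],[-20,0,0,0,0,0,0.3],[-60,0,-20,0,0,0,0.3],[-105,0,-40,0,0,0,0.45],[-135,0,-60,0,0,0,0.5],[-150,0,-60,0,0,0,0.5]],
  ],
)

```text
clock: 33.7
tcp_pos: [520.4, 207.8, 163.6]
ee_rot: [0.036, 0.704, -0.034, 0.709]
wrist_force: [0.5, 0.5, 0.3]
width: 0.502
```

>>> jog_arm(
  deltas=[
    [[0,15,0,0,0,0,0.5],[0,30,0,0,0,0,0.5],[0,30,0,0,0,0,0.5]],
  ],
)

```text
clock: 34.0
tcp_pos: [522.2, 238.2, 156.1]
ee_rot: [0.034, 0.707, -0.035, 0.705]
wrist_force: [-0.2, -0.2, -0.9]
width: 0.501
```

```bash
python3 - <<'E'
from h import *
d=bot.snapshot("wrist"); c=Cam(d); cv2.imwrite("pics/w7.png",d["frame"][:,:,::-1]); d2=bot.snapshot("side"); cv2.imwrite("pics/sd7.png",d2["frame"][:,:,::-1])
im=cv2.imread("pics/w7.png"); cv2.imwrite("pics/w7b.png",cv2.resize(im,(800,500),interpolation=cv2.INTER_CUBIC))
E
python3 plan.py
```

```text
t 34.1 p [521.9 236.9 155.9] jaw 84.4 xax [-0.004 -0.002 -1.   ] F [0.5 0.3 0.2] w 0.5
```

View pics/w7b.png

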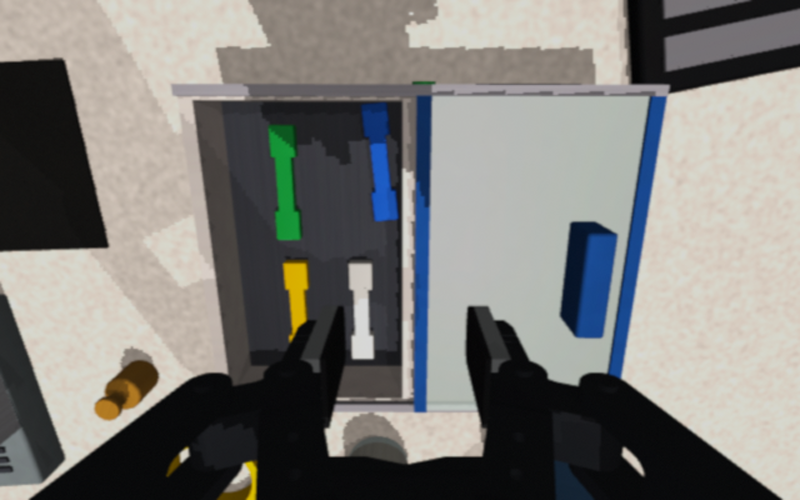

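All four bars are in the chamber in the 800-px frame: green (285,182), blue (378,162), yellow (297,305) and white (361,310). Blue sits nearer the −x wall than where I laid it, so I'll check that it lies flat and compute the guard grip position.

```bash
python3 - <<'E'
from h import *
c=Cam(bot.snapshot("wrist")); k=.8
for n,a,b in(("green",(282,126),(288,239)),("blue",(375,104),(384,219)),("white",(360,263),(362,358))):
    A=c.atz(a[0]*k,a[1]*k,53);B=c.atz(b[0]*k,b[1]*k,53);d=B-A;print(n,((A+B)/2).round(1),np.linalg.norm(d).round(1),np.degrees(np.arctan2(d[1],d[0])).round(1))
for p in((222,102),(400,102),(250,365),(402,367)): print("floor corner",c.atz(p[0]*k,p[1]*k,45).round(1))
P=[c.atz(u*k,v*k,123)[:2].round(1) for u,v in((570,222),(615,233),(605,337),(578,337))]; print("blk",P)
E
python3 plan.py 552,339,110,84.3 552,339,66,84.3
```

```text
green [484.5 161.2  53. ] 73.4 -7.1
blue [477.2 223.8  53. ] 72.8 -2.0
white [579.1 198.8  53. ] 73.4 -6.2
floor corner [429.9 128.4  45. ]
floor corner [441.  240.4  45. ]
floor corner [618.  108.5  45. ]
floor corner [630.8 222.6  45. ]
blk [array([508. , 320.1]), array([515.9, 342.7]), array([574.3, 339.5]), array([572.8, 325. ])]
t 34.15 p [522.  236.6 156.2] jaw 84.3 xax [-0.003 -0.001 -1.   ] F [-0.3 -1.1  0.5] w 0.503
552,339,110,84.3 -> [ 45.9 105.   19.9] [ 0.  -0.2  0.1]
552,339,66,84.3 -> [44.  0.  0.] [0. 0. 0.]
```

Blue measures 73 mm long like the others, so it's flat and inside, and the guard clears it. It was evidently the bar that gets nudged. Now I'll shut the guard.

>>> jog_arm(
  deltas=[
    [[0,30,5,0,0,0,0.8],[0,65,10,0,0,0,0.8],[0,95,15,0,0,0,0.8],[15,104,15,0,0,0,0.8],[40,104,15,0,0,0,0.8],[65,104,15,0,0,0,0.8],[80,104,15,0,0,0,0.8],[87,104,15,0,0,0,0.8]],
  ],
)

```text
clock: 34.95
tcp_pos: [546.2, 337.1, 67.9]
ee_rot: [0.034, 0.708, -0.036, 0.705]
wrist_force: [0.1, -0.8, -0.8]
width: 0.8
```

>>> jog_arm(
  deltas=[
    [[0,0,0,0,0,0,0.8],[0,0,0,0,0,0,0],[0,0,0,0,0,0,0],[0,0,0,0,0,0,0],[0,0,0,0,0,0,0],[0,0,0,0,0,0,0],[0,0,0,0,0,0,0],[0,0,0,0,0,0,0]],
  ],
)

```text
clock: 35.75
tcp_pos: [548.4, 336.6, 73.1]
ee_rot: [0.034, 0.706, -0.036, 0.706]
wrist_force: [-2.4, -7.7, 5.6]
width: 0.163
```

>>> jog_arm(
  deltas=[
    [[0,-10,0,0,0,0,0],[0,-30,0,0,0,0,0],[0,-50,0,0,0,0,0],[0,-70,0,0,0,0,0],[0,-90,0,0,0,0,0],[0,-110,0,0,0,0,0],[0,-123,0,0,0,0,0],[0,-128,0,0,0,0,0]],
  ],
)

```text
clock: 36.55
tcp_pos: [535.8, 209.8, 73.1]
ee_rot: [0.036, 0.705, -0.035, 0.707]
wrist_force: [-1.7, 2.8, 6.3]
width: 0.164
```

>>> jog_arm(
  deltas=[
    [[0,-3,0,0,0,0,0],[0,-5,0,0,0,0,0],[0,-5,0,0,0,0,0]],
  ],
)

```text
clock: 36.85
tcp_pos: [535.6, 207.3, 73.1]
ee_rot: [0.037, 0.705, -0.034, 0.707]
wrist_force: [0.7, 6.9, 5.2]
width: 0.165
```

>>> jog_arm(
  deltas=[
    [[0,-2,0,0,0,0,0],[0,-3,0,0,0,0,0],[0,-3,0,0,0,0,0]],
  ],
)

```text
clock: 37.15
tcp_pos: [535.7, 207.4, 73.1]
ee_rot: [0.039, 0.705, -0.032, 0.708]
wrist_force: [2.1, 16.8, 1.8]
width: 0.167
```

>>> jog_arm(
  deltas=[
    [[0,5,0,0,0,0,0],[0,5,0,0,0,0,0],[0,5,0,0,0,0,0.4],[0,5,0,0,0,0,0.4],[0,5,0,0,0,0,0.4],[-40,5,0,0,0,0,0.4],[-80,5,0,0,0,0,0.5],[-110,5,0,0,0,0,0.5]],
  ],
)

```text
clock: 37.95
tcp_pos: [535.3, 208.0, 183.4]
ee_rot: [0.035, 0.706, -0.035, 0.707]
wrist_force: [0.9, 0.3, 0.3]
width: 0.506
```

```bash
python3 - <<'E'
from h import *
d=bot.snapshot("wrist"); cv2.imwrite("pics/w8.png",d["frame"][:,:,::-1]); d2=bot.snapshot("side"); cv2.imwrite("pics/sd8.png",d2["frame"][:,:,::-1])
crop("pics/sd8.png",150,80,200,130,4,"pics/s8.png")
a=cv2.imread("pics/side0.png")[80:210,150:350].astype(int); b=cv2.imread("pics/sd8.png")[80:210,150:350].astype(int)
D=(abs(a-b).max(2)>40)[:, :]; print("changed px near-strip region",D[55:100,60:150].sum(), "cols/rows", np.argwhere(D).min(0),np.argwhere(D).max(0))
E
python3 plan.py 437,-354,220,87
```

```text
changed px near-strip region 340 cols/rows [ 0 13] [129 190]
t 38.05 p [538.  208.8 187.4] jaw 84.3 xax [ 0.009  0.002 -1.   ] F [-0.6 -0.3  0.5] w 0.501
437,-354,220,87 -> [ -34.9 -569.9  -44.2] [-2.7  0.5 -0.2]
```

View pics/s8.png

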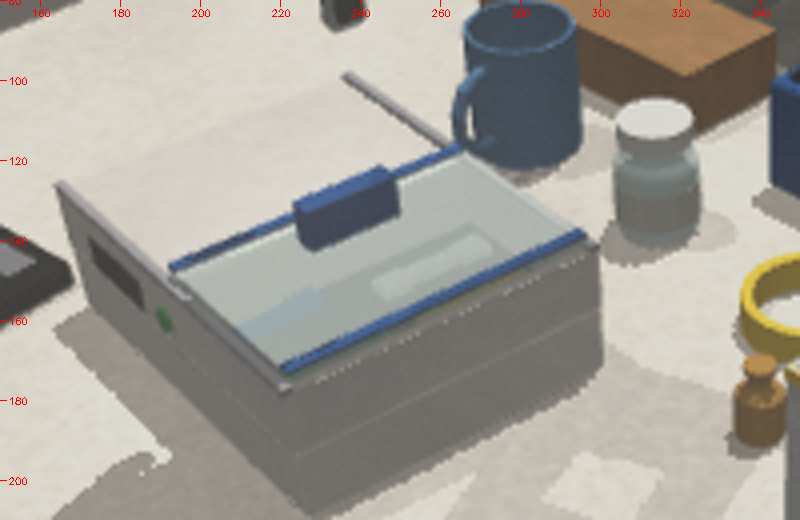

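The stop force rose to 17 N with no further motion, and the picture shows the guard shut: near strip (280,370)–(585,233), blue and white bars visible beneath. Next I go above the hook.

>>> jog_arm(
  deltas=[
    [[-5,-45,-3,-1,0,0,0.7],[-10,-95,-7,-2,0,0,0.7],[-15,-145,-11,-2.7,0,0,0.7],[-20,-195,-15,-2.7,0,0,0.7],[-25,-245,-19,-2.7,0,0,0.7],[-30,-295,-23,-2.7,0,0,0.7],[-34,-345,-27,-2.7,0,0,0.7],[-34,-395,-31,-2.7,0,0,0.7]],
  ],
)

```text
clock: 38.85
tcp_pos: [464.2, -181.2, 214.8]
ee_rot: [0.019, 0.707, -0.019, 0.707]
wrist_force: [-0.2, 0.0, -0.3]
width: 0.701
```

>>> jog_arm(
  deltas=[
    [[0,-45,-4,0,0,0,0.7],[0,-90,-7,0,0,0,0.7],[0,-130,-10,0,0,0,0.7],[0,-160,-13,0,0,0,0.7],[0,-175,-13,0,0,0,0.7],[0,-175,-13,0,0,0,0.7],[0,-175,-13,0,0,0,0.7]],
  ],
)

```text
clock: 39.55
tcp_pos: [443.1, -352.3, 214.6]
ee_rot: [0.019, 0.707, -0.018, 0.707]
wrist_force: [0.3, 1.2, -0.2]
width: 0.7
```

```bash
cat > hk.py <<'E'
from h import *
def handle(name,z=144):
    d=bot.snapshot(name); c=Cam(d); im=np.ascontiguousarray(d["frame"][:,:,::-1]); cv2.imwrite(f"pics/hk_{name}.png",im)
    H,S_,V=cv2.split(cv2.cvtColor(im,cv2.COLOR_BGR2HSV)); m=((H>5)&(H<17)&(S_>170)&(V>170)).astype(np.uint8)
    k=max(cv2.findContours(m,cv2.RETR_EXTERNAL,cv2.CHAIN_APPROX_NONE)[0],key=cv2.contourArea)
    P=np.array([c.atz(u,v,z)[:2] for u,v in k[:,0]],np.float32); r=cv2.minAreaRect(P); print(name,np.round(r[0],1),np.round(r[1],1),round(r[2],1),cv2.boundingRect(k))
for n in sys.argv[1:]: handle(n)
E
python3 hk.py wrist side scene; python3 plan.py 437,-354,200,86.8
```

```text
wrist [ 435.3 -353.2] [18.3 83.3] 86.4 (311, 127, 26, 110)
side [ 437.1 -354.1] [17.6 81.8] 86.9 (393, 264, 42, 35)
scene [ 457.1 -348.2] [1.7 4.7] 62.8 (177, 222, 2, 3)
t 39.7 p [ 443.6 -351.9  215.4] jaw 87.1 xax [ 0.  0. -1.] F [ 0.2  1.3 -0.7] w 0.699
437,-354,200,86.8 -> [15.4 -2.4 -6.5] [ 0.3  0.  -0. ]
```

>>> jog_arm(
  deltas=[
    [[20,-2,-7,0.3,0,0,0.8],[50,-2,-7,0.3,0,0,0.8],[80,-2,-7,0.3,0,0,0.8],[100,-2,-7,0.3,0,0,0.8],[120,-2,-7,0.3,0,0,0.8],[130,-2,-7,0.3,0,0,0.8],[138,-2,-7,0.3,0,0,0.8],[140,-2,-7,0.3,0,0,0.8]],
  ],
)

```text
clock: 40.5
tcp_pos: [436.2, -354.4, 75.1]
ee_rot: [0.02, 0.707, -0.02, 0.707]
wrist_force: [-0.2, -0.7, 0.5]
width: 0.802
```

>>> jog_arm(
  deltas=[
    [[0,0,0,0,0,0,0.8],[0,0,0,0,0,0,0.8]],
  ],
)

```text
clock: 40.7
tcp_pos: [436.7, -355.4, 76.6]
ee_rot: [0.02, 0.706, -0.021, 0.707]
wrist_force: [1.2, -0.0, 0.2]
width: 0.796
```

```bash
python3 plan.py 437,-354,74,86.8
```

```text
t 40.7 p [ 436.7 -355.4   76.6] jaw 86.7 xax [ 0.001 -0.001 -1.   ] F [ 1.2 -0.   0.2] w 0.796
437,-354,74,86.8 -> [2.6 1.5 0.2] [-0.1  0.1  0.1]
```

>>> jog_arm(
  deltas=[
    [[2.5,1.5,0,0,0,0,0.8],[2.5,1.5,0,0,0,0,0.5],[2.5,1.5,0,0,0,0,0],[2.5,1.5,0,0,0,0,0],[2.5,1.5,0,0,0,0,0],[2.5,1.5,0,0,0,0,0],[2.5,1.5,0,0,0,0,0],[2.5,1.5,0,0,0,0,0]],
  ],
)

```text
clock: 41.5
tcp_pos: [436.3, -353.6, 73.2]
ee_rot: [0.02, 0.707, -0.02, 0.707]
wrist_force: [-0.4, -0.2, 2.2]
width: 0.23
```

>>> jog_arm(
  deltas=[
    [[0,0,0,0,0,0,0],[0,0,0,0,0,0,0],[0,0,0,0,0,0,0]],
  ],
)

```text
clock: 41.8
tcp_pos: [436.3, -353.6, 73.2]
ee_rot: [0.02, 0.707, -0.021, 0.707]
wrist_force: [0.1, 0.1, 2.7]
width: 0.225
```

```bash
python3 plan.py
```

```text
t 41.8 p [ 436.3 -353.6   73.2] jaw 86.7 xax [ 0. -0. -1.] F [0.1 0.1 2.7] w 0.225
```

>>> jog_arm(
  deltas=[
    [[-3,0,0,0,0,0,0],[-10,0,0,0,0,0,0],[-25,0,0,0,0,0,0],[-45,0,0,0,0,0,0],[-75,0,0,0,0,0,0],[-105,0,0,0,0,0,0],[-125,0,0,0,0,0,0],[-130,0,0,0,0,0,0]],
  ],
)

```text
clock: 42.6
tcp_pos: [437.5, -354.7, 207.6]
ee_rot: [0.019, 0.705, -0.022, 0.709]
wrist_force: [0.0, -0.3, -0.6]
width: 0.225
```

>>> jog_arm(
  deltas=[
    [[0,0,0,0,0,0,0],[0,0,0,0,0,0,0],[0,0,0,0,0,0,0]],
  ],
)

```text
clock: 42.9
tcp_pos: [435.4, -352.7, 200.9]
ee_rot: [0.021, 0.708, -0.02, 0.706]
wrist_force: [0.5, 0.3, -2.7]
width: 0.223
```

```bash
python3 plan.py
python3 - <<'E'
from h import *
for n in("side","scene"): cv2.imwrite(f"pics/h1_{n}.png",bot.snapshot(n)["frame"][:,:,::-1])
crop("pics/h1_side.png",365,130,160,160,2,"pics/a.png");crop("pics/h1_scene.png",130,120,240,240,3,"pics/b.png")
a=cv2.imread("pics/h1_side.png")[120:290,340:540];a=cv2.resize(a,None,fx=2,fy=2,interpolation=cv2.INTER_CUBIC)
b=cv2.imread("pics/h1_scene.png")[110:280+50,130:330];b=cv2.resize(b,None,fx=2,fy=2,interpolation=cv2.INTER_CUBIC)
a=cv2.copyMakeBorder(a,0,b.shape[0]-a.shape[0],0,0,cv2.BORDER_CONSTANT); cv2.imwrite("pics/h1.png",np.hstack([a,b]))
E
```

```text
t 42.9 p [ 435.4 -352.7  200.9] jaw 86.7 xax [-0.002  0.002 -1.   ] F [ 0.5  0.3 -2.7] w 0.223
```

View pics/h1.png

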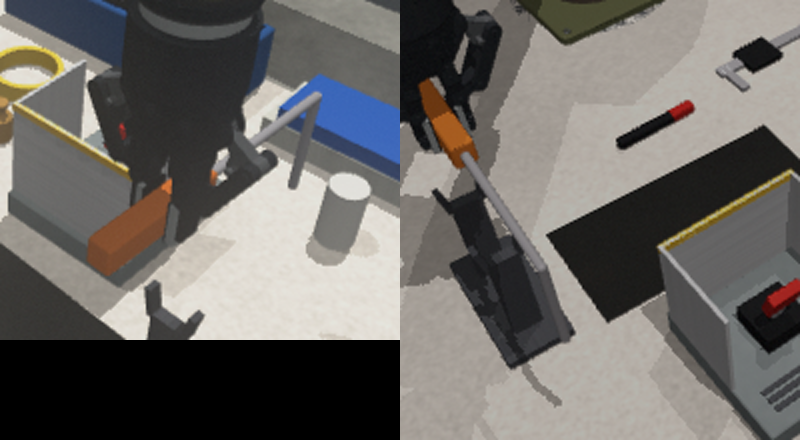

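The hook is held with the leg hanging: bend at side (499,167.5), scene (201.5,244); tip at side (487,213.5), scene (213,279). I'll triangulate these and refine the lever's position as well.

```bash
cat > tri.py <<'E'
from h import *
def tri(*o):
    A=[];b=[]
    for c,u,v in o:
        q,r=c.ray(u,v); r/=np.linalg.norm(r); P=np.eye(3)-np.outer(r,r); A.append(P); b.append(P@q)
    X=np.linalg.lstsq(np.vstack(A),np.concatenate(b),rcond=None)[0]; return X.round(1),[np.linalg.norm(a@X-k).round(1) for a,k in zip(A,b)]
E
python3 - <<'E'
from tri import *
S=Cam(bot.snapshot("side"));C=Cam(bot.snapshot("scene"))
p=bot.state()["tcp_pos"]; b=tri((S,499,167.5),(C,201.5,244)); t=tri((S,487,213.5),(C,213,279))
print("bend",b,"tip",t,"tip-tcp",t[0]-p)
print("initial bend",tri((S,483,228),(C,217.3,292.7)),"tip",tri((S,473,266),(C,226.7,321)))
# shield top corners and lever from scene0 / side0
print("shield edge y- ",C.atz(260,234,140).round(1)," y+",C.atz(325.7,195.7,140).round(1), "side:",S.atz(348,186,140).round(1),S.atz(408,210,140).round(1))
im=cv2.imread("pics/scene0.png"); H,s,V=cv2.split(cv2.cvtColor(im,cv2.COLOR_BGR2HSV)); m=(((H<6)|(H>174))&(s>150)&(V>90)).astype(np.uint8); m[:230]=0
k=max(cv2.findContours(m,cv2.RETR_EXTERNAL,cv2.CHAIN_APPROX_NONE)[0],key=cv2.contourArea); print("red scene",cv2.minAreaRect(k),cv2.boundingRect(k))
import fit
for q in((645.5,-176,-.025),):
    for a in(0,.9):
        for w in(-18,0,18):
            x=-10+60*np.sin(.45-a); z=45+60*np.cos(.45-a); print(a,w,C.proj(fit.tr(q,(x,w,z))).round(1) if hasattr(fit,"tr") else "")
E
```

```text
bend (array([ 617.5, -363.8,  258.9]), [np.float64(0.6), np.float64(0.6)]) tip (array([ 615.5, -364. ,  166.7]), [np.float64(1.2), np.float64(1.2)]) tip-tcp [179.65701664 -10.90507822 -35.17439436]
initial bend (array([ 617.9, -364. ,  131.2]), [np.float64(0.0), np.float64(0.0)]) tip (array([ 617.5, -364.1,   36.3]), [np.float64(0.0), np.float64(0.0)])
shield edge y-  [ 568.8 -247.3  140. ]  y+ [ 571.8 -100.2  140. ] side: [ 536.6 -131.1  140. ] [ 559.4 -250.9  140. ]
red scene ((322.2752990722656, 256.1404724121094), (6.041988372802734, 18.125965118408203), 57.9946174621582) (314, 250, 18, 14)
0 -18 [317.  265.2]
0 0 [325.  259.9]
0 18 [332.9 254.8]
0.9 -18 [299.5 246.4]
0.9 0 [307.5 241.5]
0.9 18 [315.2 236.7]
```

>>> jog_arm(
  deltas=[
    [[-15,0,0,0,0,0,0],[-25,15,5,0,0,0,0],[-25,45,15,0,0,0,0],[-25,80,26,0,0,0,0],[-25,115,37,0,0,0,0],[-25,150,48,0,0,0,0],[-25,180,58,0,0,0,0],[-25,190,62,0,0,0,0]],
  ],
)

```text
clock: 44.0
tcp_pos: [510.2, -164.3, 229.7]
ee_rot: [0.019, 0.706, -0.019, 0.708]
wrist_force: [0.2, -1.0, -1.7]
width: 0.227
```

>>> jog_arm(
  deltas=[
    [[0,0,0,0,0,0,0],[0,0,0,0,0,0,0],[0,0,0,0,0,0,0]],
  ],
)

```text
clock: 44.3
tcp_pos: [508.8, -168.3, 228.2]
ee_rot: [0.021, 0.707, -0.021, 0.707]
wrist_force: [-0.1, -0.3, -2.5]
width: 0.218
```

```bash
python3 plan.py 507,-166.3,100,86.8
python3 - <<'E'
from h import *
for n in("side","scene"): cv2.imwrite(f"pics/h2_{n}.png",bot.snapshot(n)["frame"][:,:,::-1])
C=Cam(bot.snapshot("scene")); p=bot.state()["tcp_pos"]; print("tip expected px",C.proj(p+[181,-10.7,-36]),"lever tip",C.proj([661.5,-176.4,99]),"C end",C.proj([687.5,-177,64]))
a=cv2.imread("pics/h2_scene.png")[100:350,200:420]; cv2.imwrite("pics/h2.png",cv2.resize(a,None,fx=2.4,fy=2.4,interpolation=cv2.INTER_CUBIC))
E
```

```text
t 44.3 p [ 508.8 -168.3  228.2] jaw 86.6 xax [ 0. -0. -1.] F [-0.1 -0.3 -2.5] w 0.218
507,-166.3,100,86.8 -> [128.2   1.9  -1.9] [-0.2  0.   0. ]
tip expected px [334.89469862 238.23041082] lever tip [324.98162847 259.89904123] C end [333.97626664 280.5007591 ]
```

View pics/h2.png

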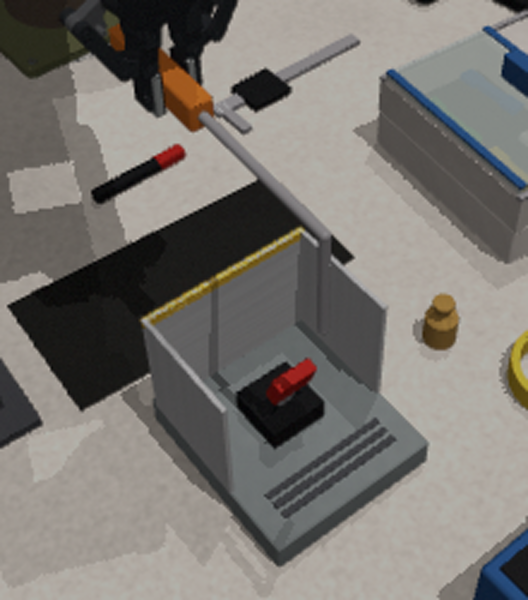

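The tip shows at crop (322,332), which is scene px (334,238), exactly where predicted, beyond and above the red lever. I'll descend behind it.

>>> jog_arm(
  deltas=[
    [[20,2,0,0,0,0,0],[40,2,0,0,0,0,0],[60,2,0,0,0,0,0],[80,2,0,0,0,0,0],[100,2,0,0,0,0,0],[115,2,0,0,0,0,0],[125,2,0,0,0,0,0],[128,2,0,0,0,0,0]],
  ],
)

```text
clock: 45.25
tcp_pos: [508.4, -165.3, 98.7]
ee_rot: [0.021, 0.707, -0.02, 0.706]
wrist_force: [-0.3, 0.2, -1.9]
width: 0.225
```

>>> jog_arm(
  deltas=[
    [[0,0,0,0,0,0,0],[0,0,0,0,0,0,0]],
  ],
)

```text
clock: 45.45
tcp_pos: [509.9, -165.7, 101.0]
ee_rot: [0.02, 0.706, -0.021, 0.707]
wrist_force: [0.2, 0.5, -1.3]
width: 0.225
```

```bash
python3 plan.py 450,-165,100,86.8
```

```text
t 45.45 p [ 509.9 -165.7  101. ] jaw 86.7 xax [ 0.002 -0.001 -1.   ] F [ 0.2  0.5 -1.3] w 0.225
450,-165,100,86.8 -> [  0.9  -2.8 -59.8] [-0.1  0.1  0. ]
```

>>> jog_arm(
  deltas=[
    [[2,0,-6,0,0,0,0],[3,0,-14,0,0,0,0],[3,-1,-22,0,0,0,0],[3,-1,-30,0,0,0,0],[3,-1,-38,0,0,0,0],[3,-2,-46,0,0,0,0],[3,-2,-52,0,0,0,0],[3,-2,-56,0,0,0,0]],
  ],
)

```text
clock: 46.25
tcp_pos: [453.3, -164.3, 97.4]
ee_rot: [0.02, 0.706, -0.021, 0.708]
wrist_force: [3.5, -0.5, -0.8]
width: 0.226
```

>>> jog_arm(
  deltas=[
    [[0,0,-2,0,0,0,0],[0,0,-4,0,0,0,0],[0,0,-4,0,0,0,0]],
  ],
)

```text
clock: 46.55
tcp_pos: [450.2, -164.1, 97.7]
ee_rot: [0.02, 0.706, -0.021, 0.708]
wrist_force: [3.8, -1.1, 1.3]
width: 0.218
```

```bash
python3 plan.py
```

```text
t 46.55 p [ 450.2 -164.1   97.7] jaw 86.7 xax [ 0.003 -0.001 -1.   ] F [ 3.8 -1.1  1.3] w 0.218
```

>>> jog_arm(
  deltas=[
    [[0,0,-1,0,0,0,0],[0,0,-2,0,0,0,0],[0,0,-3,0,0,0,0],[0,0,-3,0,0,0,0]],
  ],
)

```text
clock: 46.95
tcp_pos: [448.3, -164.0, 97.9]
ee_rot: [0.02, 0.705, -0.021, 0.709]
wrist_force: [5.9, -1.0, -0.3]
width: 0.226
```

```bash
python3 plan.py
python3 - <<'E'
from h import *
import fit
d=bot.snapshot("scene"); im=np.ascontiguousarray(d["frame"][:,:,::-1]); cv2.imwrite("pics/h3_scene.png",im); C=Cam(d)
H,s,V=cv2.split(cv2.cvtColor(im,cv2.COLOR_BGR2HSV)); m=(((H<6)|(H>174))&(s>150)&(V>70)); m[:215]=0; m[290:]=0; m[:,:280]=0;m[:,360:]=0
P=np.argwhere(m)[:,::-1]; print("red n",len(P),"mean",P.mean(0).round(1),P.min(0),P.max(0))
q=(645.5,-176,-.025)
for a in(0,.5,.7,.8,.9):
    t=.45-a; print(a,[C.proj(fit.tr(q,(-10+r*np.sin(t),w,45+r*np.cos(t)))).round(1).tolist() for r,w in((60,-18),(60,18),(30,-18),(30,18))])
E
```

```text
t 46.95 p [ 448.3 -164.    97.9] jaw 86.7 xax [ 0.005 -0.001 -1.   ] F [ 5.9 -1.  -0.3] w 0.226
red n 207 mean [308.1 247.9] [299 238] [320 258]
0 [[317.0, 265.2], [332.9, 254.8], [312.8, 268.9], [328.3, 258.8]]
0.5 [[307.0, 252.6], [322.9, 242.6], [308.0, 262.8], [323.5, 252.8]]
0.7 [[303.1, 249.0], [318.9, 239.1], [306.1, 260.9], [321.5, 251.1]]
0.8 [[301.3, 247.5], [317.0, 237.8], [305.2, 260.2], [320.6, 250.4]]
0.9 [[299.5, 246.4], [315.2, 236.7], [304.3, 259.6], [319.7, 249.8]]
```

```bash
cat > lev.py <<'E'
from h import *
import fit
def lev(f=None,q0=(645.5,-176,-.025)):
    C=Cam(bot.snapshot("scene")); im=cv2.imread(f) if f else np.ascontiguousarray(bot.snapshot("scene")["frame"][:,:,::-1])
    H,s,V=cv2.split(cv2.cvtColor(im,cv2.COLOR_BGR2HSV)); m=(((H<6)|(H>174))&(s>150)&(V>70)); m[:215]=0; m[290:]=0; m[:,:280]=0;m[:,360:]=0
    best=[]
    for dx in range(-4,5,2):
      for dy in range(-4,5,2):
        q=(q0[0]+dx,q0[1]+dy,q0[2])
        for a in np.arange(-.1,1.06,.05):
            t=.45-a; u=np.array([np.sin(t),0,np.cos(t)]); n=np.array([np.cos(t),0,-np.sin(t)]); o=np.array([-10,0,45])
            P=np.array([C.proj(fit.tr(q,o+r*u+h*n+[0,w,0])) for r in(30,60) for h in(-6,6) for w in(-18,18)],np.float32)
            k=np.zeros(m.shape,np.uint8); cv2.fillConvexPoly(k,np.round(cv2.convexHull(P)[:,0]*16).astype(np.int32),1,shift=4); k=k>0
            best.append(((k&m).sum()/(k|m).sum(),round(a,2),dx,dy))
    print(f,[tuple(np.round(b,2)) for b in sorted(best)[::-1][:6]], "at dx=dy=0:",[(b[1],round(b[0],2)) for b in sorted(best)[::-1] if b[2]==b[3]==0][:4])
lev("pics/scene0.png"); lev("pics/h3_scene.png"); lev()
E
python3 lev.py
```

```text
pics/scene0.png [(np.float64(0.5), np.float64(0.1), np.float64(-4.0), np.float64(2.0)), (np.float64(0.49), np.float64(0.1), np.float64(-2.0), np.float64(4.0)), (np.float64(0.49), np.float64(0.1), np.float64(-4.0), np.float64(0.0)), (np.float64(0.49), np.float64(0.1), np.float64(-2.0), np.float64(2.0)), (np.float64(0.48), np.float64(0.1), np.float64(-2.0), np.float64(0.0)), (np.float64(0.48), np.float64(0.05), np.float64(-4.0), np.float64(4.0))] at dx=dy=0: [(np.float64(0.15), np.float64(0.46)), (np.float64(0.2), np.float64(0.43)), (np.float64(0.1), np.float64(0.41)), (np.float64(0.25), np.float64(0.41))]
pics/h3_scene.png [(np.float64(0.54), np.float64(0.8), np.float64(-4.0), np.float64(4.0)), (np.float64(0.54), np.float64(0.85), np.float64(-4.0), np.float64(0.0)), (np.float64(0.54), np.float64(0.95), np.float64(0.0), np.float64(4.0)), (np.float64(0.54), np.float64(0.9), np.float64(-2.0), np.float64(4.0)), (np.float64(0.54), np.float64(0.85), np.float64(-2.0), np.float64(2.0)), (np.float64(0.54), np.float64(0.9), np.float64(0.0), np.float64(4.0))] at dx=dy=0: [(np.float64(0.9), np.float64(0.54)), (np.float64(1.0), np.float64(0.53)), (np.float64(0.95), np.float64(0.53)), (np.float64(1.05), np.float64(0.52))]
None [(np.float64(0.54), np.float64(0.8), np.float64(-4.0), np.float64(4.0)), (np.float64(0.54), np.float64(0.85), np.float64(-4.0), np.float64(0.0)), (np.float64(0.54), np.float64(0.85), np.float64(-2.0), np.float64(2.0)), (np.float64(0.54), np.float64(0.9), np.float64(0.0), np.float64(2.0)), (np.float64(0.54), np.float64(0.9), np.float64(-2.0), np.float64(2.0)), (np.float64(0.54), np.float64(0.9), np.float64(-2.0), np.float64(0.0))] at dx=dy=0: [(np.float64(0.9), np.float64(0.54)), (np.float64(1.0), np.float64(0.53)), (np.float64(0.95), np.float64(0.53)), (np.float64(1.05), np.float64(0.52))]
```

>>> jog_arm(
  deltas=[
    [[0,0,-2,0,0,0,0],[0,0,-4,0,0,0,0],[0,0,-4,0,0,0,0]],
  ],
)

```text
clock: 47.7
tcp_pos: [446.1, -164.0, 98.3]
ee_rot: [0.02, 0.703, -0.021, 0.71]
wrist_force: [13.8, -0.0, -3.3]
width: 0.227
```

```bash
python3 plan.py;python3 lev.py | tail -1
```

```text
t 47.7 p [ 446.1 -164.    98.3] jaw 86.7 xax [ 0.01  -0.002 -1.   ] F [13.8 -0.  -3.3] w 0.227
None [(np.float64(0.56), np.float64(0.8), np.float64(-4.0), np.float64(4.0)), (np.float64(0.55), np.float64(0.85), np.float64(-4.0), np.float64(0.0)), (np.float64(0.55), np.float64(0.95), np.float64(0.0), np.float64(4.0)), (np.float64(0.55), np.float64(0.9), np.float64(-2.0), np.float64(4.0)), (np.float64(0.55), np.float64(0.85), np.float64(-2.0), np.float64(2.0)), (np.float64(0.55), np.float64(0.9), np.float64(0.0), np.float64(4.0))] at dx=dy=0: [(np.float64(0.9), np.float64(0.55)), (np.float64(1.0), np.float64(0.54)), (np.float64(0.95), np.float64(0.53)), (np.float64(1.05), np.float64(0.52))]
```

The force climbed to 14 N with no lever motion, and the image fit stays at 0.9 rad, so the lever is at its stop. I'll back off and retract.

>>> jog_arm(
  deltas=[
    [[0,0,10,0,0,0,0],[0,0,25,0,0,0,0],[0,0,40,0,0,0,0],[-10,0,45,0,0,0,0],[-35,0,45,0,0,0,0],[-65,0,45,0,0,0,0],[-95,0,45,0,0,0,0],[-125,0,45,0,0,0,0]],
  ],
)

```text
clock: 48.8
tcp_pos: [485.7, -165.8, 222.9]
ee_rot: [0.021, 0.708, -0.02, 0.706]
wrist_force: [1.4, -0.2, -1.2]
width: 0.221
```

>>> jog_arm(
  deltas=[
    [[-5,0,0,0,0,0,0],[-5,0,0,0,0,0,0],[-5,0,0,0,0,0,0]],
  ],
)

```text
clock: 49.1
tcp_pos: [485.8, -165.6, 224.8]
ee_rot: [0.021, 0.708, -0.02, 0.706]
wrist_force: [-0.1, -0.0, -2.8]
width: 0.224
```

```bash
python3 lev.py | tail -1 | cut -c1-90; python3 plan.py 436.3,-353.6,215,86.7 436.3,-353.6,130,86.7
```

```text
None [(np.float64(0.76), np.float64(0.8), np.float64(-4.0), np.float64(4.0)), (np.float64(
t 49.4 p [ 486.5 -165.8  225.7] jaw 86.7 xax [-0.002  0.001 -1.   ] F [ 0.3 -1.  -1.5] w 0.229
436.3,-353.6,215,86.7 -> [  10.7 -190.4  -39.3] [-0.  -0.1 -0. ]
436.3,-353.6,130,86.7 -> [85.  0.  0.] [0. 0. 0.]
```

```bash
cat > lev2.py <<'E'
from h import *
import fit
C=Cam(bot.snapshot("scene"))
def mask(im):
    H,s,V=cv2.split(cv2.cvtColor(im,cv2.COLOR_BGR2HSV)); m=(((H<9)|(H>170))&(s>100)&(V>50)); m[:215]=0; m[290:]=0; m[:,:285]=0;m[:,350:]=0; return m
m0=mask(cv2.imread("pics/scene0.png")); m1=mask(np.ascontiguousarray(bot.snapshot("scene")["frame"][:,:,::-1]))
print(m0.sum(),np.argwhere(m0).min(0),np.argwhere(m0).max(0),m1.sum(),np.argwhere(m1).min(0),np.argwhere(m1).max(0))
def iou(m,q,a):
    t=.45-a; u=np.array([np.sin(t),0,np.cos(t)]); n=np.array([np.cos(t),0,-np.sin(t)]); o=np.array([-10,0,45])
    P=np.array([C.proj(fit.tr(q,o+r*u+h*n+[0,w,0])) for r in(30,60) for h in(-6,6) for w in(-18,18)],np.float32)
    k=np.zeros(m.shape,np.uint8); cv2.fillConvexPoly(k,np.round((cv2.convexHull(P)[:,0])*16).astype(np.int32),1,shift=4); k=k>0
    return (k&m).sum()/(k|m).sum()
R=[]
for dx in range(-6,7,2):
  for dy in range(-6,7,2):
    q=(645.5+dx,-176+dy,-.025); i0=iou(m0,q,0)
    for a in np.arange(.6,1.06,.05): R.append((i0+iou(m1,q,a),i0,a,dx,dy))
for r in sorted(R)[::-1][:8]: print(np.round(r,2))
E
python3 lev2.py
```

```text
199 [249 311] [267 331] 318 [236 299] [258 320]
[ 1.55  0.71  0.75 -6.    2.  ]
[ 1.55  0.71  0.85 -6.    2.  ]
[ 1.54  0.71  0.8  -6.    2.  ]
[ 1.54  0.69  0.75 -6.    0.  ]
[ 1.54  0.69  0.8  -6.    0.  ]
[ 1.52  0.69  0.85 -6.    0.  ]
[ 1.5   0.71  0.85 -6.    4.  ]
[ 1.49  0.71  0.9  -6.    2.  ]
```

>>> jog_arm(
  deltas=[
    [[0,-35,-7,0,0,0,0],[0,-75,-15,0,0,0,0],[0,-115,-23,0,0,0,0],[0,-150,-31,0,0,0,0],[5,-178,-37,0,0,0,0],[10,-190,-39,0,0,0,0],[10,-190,-39,0,0,0,0],[10,-190,-39,0,0,0,0]],
  ],
)

```text
clock: 50.4
tcp_pos: [437.3, -352.7, 216.6]
ee_rot: [0.021, 0.707, -0.02, 0.707]
wrist_force: [0.3, 0.6, -2.1]
width: 0.222
```

```bash
python3 lev2.py; python3 plan.py 436.3,-353.6,130,86.7
```

```text
199 [249 311] [267 331] 320 [236 299] [258 320]
[ 1.55  0.71  0.75 -6.    2.  ]
[ 1.55  0.69  0.75 -6.    0.  ]
[ 1.55  0.71  0.8  -6.    2.  ]
[ 1.55  0.71  0.85 -6.    2.  ]
[ 1.54  0.69  0.8  -6.    0.  ]
[ 1.52  0.69  0.85 -6.    0.  ]
[ 1.49  0.71  0.85 -6.    4.  ]
[ 1.49  0.69  0.7  -6.    0.  ]
t 50.6 p [ 437.8 -352.5  217.3] jaw 86.8 xax [ 0.001 -0.    -1.   ] F [ 0.1 -0.5 -1.8] w 0.227
436.3,-353.6,130,86.7 -> [87.3 -1.1 -1.5] [0.1 0.  0. ]
```

>>> jog_arm(
  deltas=[
    [[20,-1,-1.5,0,0,0,0],[45,-1,-1.5,0,0,0,0],[65,-1,-1.5,0,0,0,0],[80,-1,-1.5,0,0,0,0],[87,-1,-1.5,0,0,0,0],[87,-1,-1.5,0,0,0,0],[87,-1,-1.5,0,0,0,0],[87,-1,-1.5,0,0,0,0]],
  ],
)

```text
clock: 51.4
tcp_pos: [436.4, -355.1, 131.5]
ee_rot: [0.02, 0.706, -0.021, 0.707]
wrist_force: [-0.9, -0.4, -1.8]
width: 0.223
```

```bash
python3 plan.py
python3 - <<'E'
from h import *
import fit
d=bot.snapshot("scene"); C=Cam(d); a=np.ascontiguousarray(d["frame"][:,:,::-1]); b=np.ascontiguousarray(bot.snapshot("side")["frame"][:,:,::-1])
def cr(im,x,y,w,h,k): return cv2.resize(im[y:y+h,x:x+w],None,fx=k,fy=k,interpolation=cv2.INTER_CUBIC)
L=cr(a,285,222,50,50,6); L2=L.copy(); q=(645.5,-176,-.025)
for an,col in((.9,(0,255,0)),(.75,(255,255,0))):
    t=.45-an; u=np.array([np.sin(t),0,np.cos(t)]); n=np.array([np.cos(t),0,-np.sin(t)]); o=np.array([-10,0,45])
    P=np.array([C.proj(fit.tr(q,o+r*u+h*n+[0,w,0])) for r in(30,60) for h in(-6,6) for w in(-18,18)],np.float32)
    cv2.polylines(L2,[np.round(((cv2.convexHull(P)[:,0]-[285,222]+.5)*6)).astype(np.int32)],True,col,1)
A=cr(b,370,130,125,150,4)[:, :]   # 500x600 side
col=np.vstack([L,L2]); print(col.shape,A.shape)
cv2.imwrite("pics/last.png",np.hstack([A,col]))
# hook pixels in the scene for the rod bend/tip: expected if untilted
p=bot.state()["tcp_pos"]; S=Cam(bot.snapshot("side"))
print("expected side: bend",S.proj(p+[181.5,-10.5,58.5]),"tip",S.proj(p+[181,-10.7,-36]))
cv2.imwrite("pics/l_scene.png",a); cv2.imwrite("pics/l_side.png",b)
E
```

```text
t 51.4 p [ 436.4 -355.1  131.5] jaw 86.7 xax [ 0.002 -0.002 -1.   ] F [-0.9 -0.4 -1.8] w 0.223
(600, 300, 3) (600, 500, 3)
expected side: bend [490.34453375 202.44104197] tip [479.43376827 243.91372683]
```

View pics/last.png

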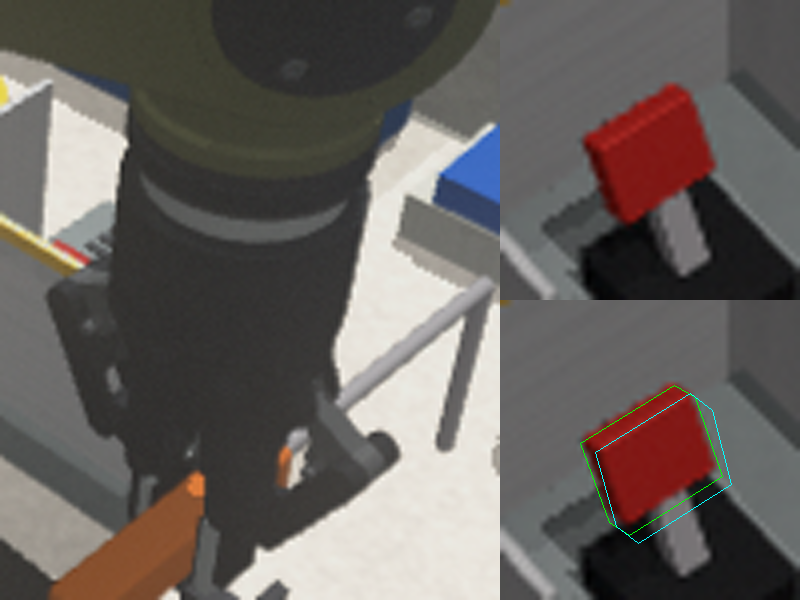

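The paddle tip edge coincides with the 0.9 rad outline (green), so the lever is fully on. The hook hangs level and about 3 mm forward in the grip: bend at side (492,201), tip at (481,242). I'll set it down with TCP x about 3 mm back.

```bash
python3 plan.py 433.5,-353.6,90,86.7
```

```text
t 51.65 p [ 435.8 -354.6  130.4] jaw 86.7 xax [ 0.001 -0.001 -1.   ] F [-0.7 -0.6 -1.7] w 0.225
433.5,-353.6,90,86.7 -> [40.4  0.9 -2.4] [-0.  0.  0.]
```

>>> jog_arm(
  deltas=[
    [[10,1,-3,0,0,0,0],[20,1,-3,0,0,0,0],[30,1,-3,0,0,0,0],[38,1,-3,0,0,0,0],[41,1,-3,0,0,0,0],[41,1,-3,0,0,0,0],[41,1,-3,0,0,0,0]],
  ],
)

```text
clock: 52.35
tcp_pos: [432.8, -353.4, 89.1]
ee_rot: [0.02, 0.707, -0.02, 0.707]
wrist_force: [0.6, 0.3, -1.8]
width: 0.219
```

```bash
python3 plan.py 433.5,-353.6,73.5,86.7
python3 - <<'E'
from h import *
S=Cam(bot.snapshot("side"));p=bot.state()["tcp_pos"];print(p)
E
```

```text
t 52.35 p [ 432.8 -353.4   89.1] jaw 86.7 xax [ 0. -0. -1.] F [ 0.6  0.3 -1.8] w 0.219
433.5,-353.6,73.5,86.7 -> [15.6 -0.2  0.7] [-0.  0.  0.]
[ 432.99977568 -353.52699215   89.41417323]
```

>>> jog_arm(
  deltas=[
    [[4,0,1,0,0,0,0],[8,0,1,0,0,0,0],[11,0,1,0,0,0,0],[14,0,1,0,0,0,0],[15.5,0,1,0,0,0,0],[15.5,0,1,0,0,0,0]],
  ],
)

```text
clock: 53.0
tcp_pos: [433.6, -353.3, 74.0]
ee_rot: [0.02, 0.707, -0.02, 0.707]
wrist_force: [-1.1, 1.6, 2.7]
width: 0.221
```

```bash
python3 plan.py
```

```text
t 53.0 p [ 433.6 -353.3   74. ] jaw 86.7 xax [-0.  0. -1.] F [-1.1  1.6  2.7] w 0.221
```

Contact force is the same as when the hook was first gripped, so it's seated. Releasing and retreating.

>>> jog_arm(
  deltas=[
    [[0,0,0,0,0,0,0.3],[0,0,0,0,0,0,0.5],[0,0,0,0,0,0,0.8],[0,0,0,0,0,0,0.8],[0,0,0,0,0,0,0.8],[0,0,0,0,0,0,0.8],[-20,0,0,0,0,0,0.8],[-50,0,0,0,0,0,0.8]],
  ],
)

```text
clock: 53.8
tcp_pos: [432.2, -351.9, 121.4]
ee_rot: [0.022, 0.708, -0.019, 0.705]
wrist_force: [-0.5, -0.2, 0.0]
width: 0.799
```

>>> jog_arm(
  deltas=[
    [[-40,0,0,0,0,0,0.8],[-85,0,0,0,0,0,0.8],[-130,20,0,0,0,0,0.8],[-140,65,10,0,0,0,0.8],[-140,115,20,0,0,0,0.8],[-140,165,20,0,0,0,0.8],[-140,215,20,0,0,0,0.8],[-140,265,20,0,0,0,0.8]],
  ],
)

```text
clock: 54.6
tcp_pos: [468.6, -89.0, 263.6]
ee_rot: [0.021, 0.707, -0.021, 0.707]
wrist_force: [-0.1, 1.6, -0.6]
width: 0.8
```

>>> jog_arm(
  deltas=[
    [[0,50,0,0,0,0,0.8],[0,100,0,0,0,0,0.8],[0,140,0,0,0,0,0.8],[0,150,0,0,0,0,0.8],[0,150,0,0,0,0,0.8]],
  ],
)

```text
clock: 55.1
tcp_pos: [477.4, 60.0, 263.4]
ee_rot: [0.019, 0.707, -0.019, 0.707]
wrist_force: [0.1, -0.7, -0.1]
width: 0.801
```

```bash
python3 plan.py; python3 hk.py side scene
python3 - <<'E'
from h import *
f={n:np.ascontiguousarray(bot.snapshot(n)["frame"][:,:,::-1]) for n in("side","scene")}
R={"side":dict(handle=(375,255,65,70),bend=(455,215,45,60),iso=(340,150,110,110),cell=(160,90,145,120),cyl=(490,200,40,50),ring_mug=(260,75,130,120),tools=(130,200,100,75)),
   "scene":dict(handle=(140,190,60,60),leg=(195,270,45,65),lever=(285,225,70,60),cell=(350,120,160,85),cyl=(255,360,40,40),ring=(370,215,95,70),tools=(230,110,130,80))}
for n in R:
    a=cv2.imread(f"pics/{n}0.png")
    cv2.imwrite(f"pics/f_{n}.png",f[n])
    for k,(x,y,w,h) in R[n].items():
        A=a[y:y+h,x:x+w];B=f[n][y:y+h,x:x+w]; d=(cv2.absdiff(A,B).max(2)>45).sum()
        g=[cv2.cvtColor(i,cv2.COLOR_BGR2GRAY).astype(np.float32) for i in(A,B)]; s,r=cv2.phaseCorrelate(g[0],g[1],cv2.createHanningWindow((w,h),cv2.CV_32F))
        print(n,k,"diffpx",d,"of",w*h,"shift",np.round(s,1),round(r,2))
E
```

```text
t 55.1 p [477.4  60.  263.4] jaw 86.9 xax [-0. -0. -1.] F [ 0.1 -0.7 -0.1] w 0.801
side [ 422.7 -354. ] [ 17.9 106.8] 86.8 (379, 265, 56, 45)
side handle diffpx 162 of 4550 shift [0.1 0.4] 0.87
side bend diffpx 22 of 2700 shift [0.4 0.3] 0.96
side iso diffpx 219 of 12100 shift [-0.1  0.1] 0.8
side cell diffpx 562 of 17400 shift [0.7 0.7] 1.05
side cyl diffpx 0 of 2000 shift [0. 0.] 1.0
side ring_mug diffpx 584 of 15600 shift [0.5 0. ] 0.97
side tools diffpx 1078 of 7500 shift [-0.1  0.4] 0.88
scene handle diffpx 67 of 3600 shift [-0.1 -0.1] 1.03
scene leg diffpx 69 of 2925 shift [-0.1 -0.2] 1.15
scene lever diffpx 515 of 4200 shift [-0.   0.2] 0.47
scene cell diffpx 1997 of 13600 shift [-1.   0.9] 0.25
scene cyl diffpx 0 of 1600 shift [-0.  0.] 1.0
scene ring diffpx 10 of 6650 shift [-0. -0.] 1.0
scene tools diffpx 1943 of 10400 shift [ 0.6 -0.1] 0.72Traceback (most recent call last):
  File "hk.py", line 7, in <module>
    for n in sys.argv[1:]: handle(n)
                           ~~~~~~^^^
  File "hk.py", line 5, in handle
    k=max(cv2.findContours(m,cv2.RETR_EXTERNAL,cv2.CHAIN_APPROX_NONE)[0],key=cv2.contourArea)
ValueError: max() iterable argument is empty
```

```bash
python3 -c "
from cell import bot
print(bot.sign_off())"
```

```text
the job is handed in; nothing more can be done
None
```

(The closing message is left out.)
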